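# Find the socket that fits the gluing jig's nut

## Robot

A 6-joint arm with a two-finger parallel gripper is mounted at the origin on the work surface. World frame = base frame: x ahead of the robot, y to its left, z up, the work surface at z = 0. Lengths are in m, angles in rad, forces in N, time in s.
With the tool pointing down it reaches from about 0.375 to 0.975 m from the base axis. Payload 3.8 kg.
Tool frame: the origin (TCP) lies on the centre line of the jaws, within the pads' length; the fingertips stand 25 mm ahead of it and the grasp point (between the pads) lies 6 mm ahead of it; z points along the fingers, y is the line along which they close (so a half turn about z gives the same grasp; the last joint's range is limited). The gripper opens to 85 mm and grips with 20 to 120 N. Pads are 22 mm wide; open, the fingers measure 114 mm over their backs; the gripper's body (76 mm by 85 mm) begins 54 mm behind the grasp point. The pads swing forward as they close: fully open they stand 13 mm farther back than shut.
Start: joints at [1.087, 0.264, 1.604, -0, 1.274, -0.037], TCP at [0.292, 0.609, 0.256] pointing down, gripper open.
Joint ranges: [-2.63, 2.63], [-0.94, 2.18], [0.31, 2.57], [-1.31, 4.45], [0, 2.66], [-2.55, 2.55]. Speed limits (rad/s): [2.57, 2.57, 3.14, 3.14, 3.14, 3.14].

## Interface

Orientations are given as a rotation vector (axis times angle).
In Python, from workcell import bot gives the robot as it stands. The module is installed in compiled form; this text tells all that it offers.
- The arm moves only by the tool play_rows, never from a script. Its argument "commands" is a list that holds one entry, the list of rows, each a list of 7 numbers: the shift along the tool's x, y, z as a fraction of full scale, then the turn, a rotation vector about the tool's x, y, z as a fraction of full scale, then the closure, from -1 (fully open) to 1 (shut). A call has 1 to 8 rows; each row is the pose to reach, as a shift and turn from the pose commanded when the call began, along the tool's axes at that moment, turning the shorter way round; what a row does not reach only later rows make up. Full scale, the value 1, is 60 cm for a shift and 180 degrees for a turn. A row lasts 1/10 s, in which the tool goes at most 50 mm and 8.59 degrees, less where a joint would pass 70% of its speed; a pose out of reach is approached as far as the arm can. A call with a number of a shift or a turn outside -1 to 1 is refused whole. A call with a gripper value outside its range is refused whole. The fingers move at their own pace and stop on an object; "force" is the grip in N (left out, the last holds). Time passes only in rows, so rows that repeat a pose let the fingers close. It gives the time, the measured TCP pose, the force, the opening and the grip force at its end, in the units of the state.
- bot.read_state(): the state, without advancing time (a new reading comes with each control period).
- bot.read_camera(name): name is "side" or "top" or "wrist"; returns the picture (420x560x3 uint8, blue, green, red); there is no depth.
- bot.camera_params(name): a dict with "fov_y" (degrees; the focal length in pixels is half the picture's height over the tangent of half this angle, whatever the lens; pixels are square), "cx", "cy" (the principal point, pixels), "D" ([k1, k2, p1, p2, k3] as OpenCV has them; the pictures are not rectified), "rvec" (rotation vector, rad) and "tvec" (3), from world to camera coordinates, as OpenCV has them. Camera axes: x right, y down, z forward; pixel columns grow to the right and rows downward; lengths in m; the calibration is good to about 2 mm. A picture is of the moment at which its call begins: read the wrist's pose just before it. camera_params takes no time and is no camera call; for the wrist camera it gives the pose at the moment of the call.
- bot.finish_job(): hands the job in; it is judged then, once.
The state is a dict: "time": time; "q": joint angles; "joint_vel": joint speeds; "joint_torque": joint torques, N m; "tool_pos": TCP position; "tcp_rot": TCP orientation; "wrist_force": force on the tool from outside, world axes, zero at the start; "torque": the same for the moment, N m; "width": opening from 0.0 (shut) to 1.0 (fully open); "grip_force": force on a finger pad.
Only numpy, scipy, OpenCV 4.12 (cv2) and the standard library are available. Lean on these libraries where they do the work, as an engineer would, in place of code of your own. Each camera call takes 0.05 s, during which the arm holds its last target. There are 200 camera calls.

## Task

Get the gluing jig ready for tightening: first press the sprung clamp lever on the jig down until its detent holds it and take the fingers off it, then try the steel sockets on the hex nut of the bolt in the jig to find the one that fits. Stand any socket that does not fit back upright on the bench, let it go, and leave the other things on the bench where they are. Finish while still gripping the fitting socket, upright and fully home over the nut, down on its washer: do not let go of it.

Things in the scene. Friction and masses are not known exactly. Their poses are not given: they have to be found in the camera images.
- lever (a joint): The clamp lever's hinge: 0 up (start), grows as its thumb plate is pressed down. Its spring pushes back with about 8 N at the plate at first, less and less up to 0.24; past that it snaps down into its detent at 0.42 (its stop) and stays there.
- lever_pad (a point): Centre of the upper face of the lever's steel thumb plate (34 x 34 mm) at the free end of the clamp lever on the jig. The lever's hinge is level and 92 mm from this point, straight along +y of jig_hole's frame; hinge 78 mm above the bench. The plate starts about 120 mm above the bench and lies level at about 84 mm when the detent holds it.
- jig_hole (a point): On the jig (fixed plywood base 130 x 240 mm carrying a mahogany rail 48 mm wide along y, top 46 mm above the bench): centre of the rail's upper face where the bolt stands. +y points along the rail away from the lever; lever plate is about 165 mm towards -y.
- bolt_1_seat (a point): First of two different fixed bolts; one stands in the jig (at jig_hole, seen from above), the other in a spare wooden stand, not used. A 46 mm washer carries a hex nut 16 mm high (18 to 24 mm across flats, its top 4 mm a cone); the stud ends at most 36 mm above the washer. Point: centre of the washer's upper face. z: up; nut's flats are square to x and every 60 degrees from it.
- bolt_2_seat (a point): Second bolt, described as bolt_1_seat. The fitting socket has 1 mm of play all round, enters with its flats in line with the nut's (within about 5 degrees) and goes down until its rim meets the washer, its mid point 42.5 mm above this point; a wrong one, or one turned out of line, is stopped 11 to 17 mm higher.
- socket_p_mid (a point): Loose steel socket, 0.25 kg, 85 mm tall: lower 45 mm a round barrel, 38 mm diameter, with a hex bore open below; upper 40 mm a square shank 24 x 24 mm to grip, its flats square to x and y. Starts standing bore down on the bench. Point: on the axis, half-way up, 42.5 mm above its rim. z: up, to the shank; the bore's flats are square to x and every 60 degrees from it.
- socket_q_mid (a point): A second socket, the same outside as socket_p, same point and axes. The sockets' bores differ in width and depth: only one fits the nut in the jig, and which one depends on the bolt that stands there, so they have to be tried.
- socket_r_mid (a point): A third socket, the same outside as socket_p, same point and axes, bore unlike the others.
- checker_1: Cream bone checker, 37 mm disc, 11 mm high, lying on the bench; bystander. Origin: centre of underside.
- checker_2: Cream bone checker, 37 mm disc, 11 mm high, lying on the bench; bystander. Origin: centre of underside.
- checker_3: Cream bone checker, 37 mm disc, 11 mm high, lying on the bench; bystander. Origin: centre of underside.
- dice_box: Walnut dice box with sliding cover, 74 x 50 x 41 mm; bystander. Origin: centre of underside.
- try_square: Try square lying flat, wooden stock 100 x 18 x 14 mm along x from the origin, steel blade 150 mm along +y at its far end; bystander.
- clamp_pad: Loose beech clamp pad 50 x 50 x 18 mm; bystander. Origin: centre of underside.
There are look-alikes about, which are no part of the job. What is shaped like the part that bears socket_p_mid but purple or red is not meant.

How it is judged:
By the outcome, as a careful person would: the job done as asked, in the order asked, and still so for the second after the job is handed in, while the arm keeps its last pose, push and grip.
It also fails if it takes over 72 s, if anything falls off the work surface, if the arm or the gripper's body presses on something with over 40 N, if the wrist force passes 120 N, or if a joint passes its speed limit or range.

## Working session

There is one attempt and no reset: what is moved stays moved. The work goes in short steps, Python scripts to look and compute and a tool call to move; the robot and the scene stay as the last step left them, time stands still between calls to the robot, and variables do not carry over. Pictures are saved under pics/ and viewed, at most 10 in all, crops included, and the job is handed in when it is done.

Besides the shell and the picture viewer there is one more tool, called after ">>>" as name(argument=value, ...) on one line, values as JSON. play_rows: Moves the arm, as the interface text tells. Its arguments: {"type":"object","properties":{"commands":{"type":"array"},"force":{"type":"number"}},"required":["commands"]}

```bash
mkdir -p pics; cat > h.py <<'E'
import numpy as np, cv2
from scipy.spatial.transform import Rotation as R
from workcell import bot
def cam(n):
    p=bot.camera_params(n); f=210/np.tan(np.radians(p['fov_y'])/2)
    K=np.array([[f,0,p['cx']],[0,f,p['cy']],[0,0,1]]); D=np.array(p['D'],float)
    return K,D,R.from_rotvec(np.ravel(p['rvec'])).as_matrix(),np.ravel(p['tvec'])
def ray(c,uv):
    K,D,Rm,t=c; q=cv2.undistortPoints(np.array(uv,float).reshape(-1,1,2),K,D).reshape(-1,2)
    d=np.c_[q,np.ones(len(q))]@Rm; return -Rm.T@t,d
def onz(c,uv,z):
    o,d=ray(c,uv); return o+d*((z-o[2])/d[:,2])[:,None]
def proj(c,P):
    K,D,Rm,t=c; return cv2.projectPoints(np.array(P,float).reshape(-1,1,3),cv2.Rodrigues(Rm)[0],t,K,D)[0].reshape(-1,2)
def tri(c1,u1,c2,u2):
    o1,d1=ray(c1,u1);o2,d2=ray(c2,u2);d1=d1[0]/np.linalg.norm(d1[0]);d2=d2[0]/np.linalg.norm(d2[0])
    s=np.linalg.lstsq(np.c_[d1,-d2],o2-o1,rcond=None)[0];a=o1+d1*s[0];b=o2+d2*s[1]
    return (a+b)/2,np.linalg.norm(a-b)
E
python3 - <<'E'
from h import *
for n in ("top","side"):
    cv2.imwrite(f"pics/{n}0.png",cv2.resize(bot.read_camera(n),(800,600),interpolation=cv2.INTER_CUBIC))
    K,D,Rm,t=cam(n); print(n,-Rm.T@t,Rm[2],K[0,0],D)
s=bot.read_state(); print({k:np.round(v,3) for k,v in s.items()})
E
```

```text
top [0.52783059 0.00298475 1.10031841] [ 0.06686128  0.00783349 -0.99773153] 446.4472119478051 [-0.0120183  0.         0.         0.         0.       ]
side [ 0.05894917 -0.63046022  0.9886736 ] [ 0.41944686  0.54138741 -0.72867277] 470.2967130267935 [-0.06443113  0.          0.          0.          0.        ]
{'time': np.float64(0.1), 'q': array([ 1.087,  0.265,  1.605, -0.   ,  1.274, -0.037]), 'joint_vel': array([ 0.   , -0.003, -0.002,  0.   ,  0.002,  0.001]), 'joint_torque': array([ 0.0000e+00, -5.1670e+01, -3.6859e+01, -0.0000e+00,  6.0000e-03,
        0.0000e+00]), 'tool_pos': array([0.291, 0.608, 0.255]), 'tcp_rot': array([-6.960e-01, -3.063e+00,  3.000e-03]), 'wrist_force': array([ 0.253,  0.517, -0.093]), 'torque': array([ 0.02 , -0.032,  0.007]), 'grip_force': np.float64(0.0), 'width': np.float64(1.001)}
```

View pics/top0.png

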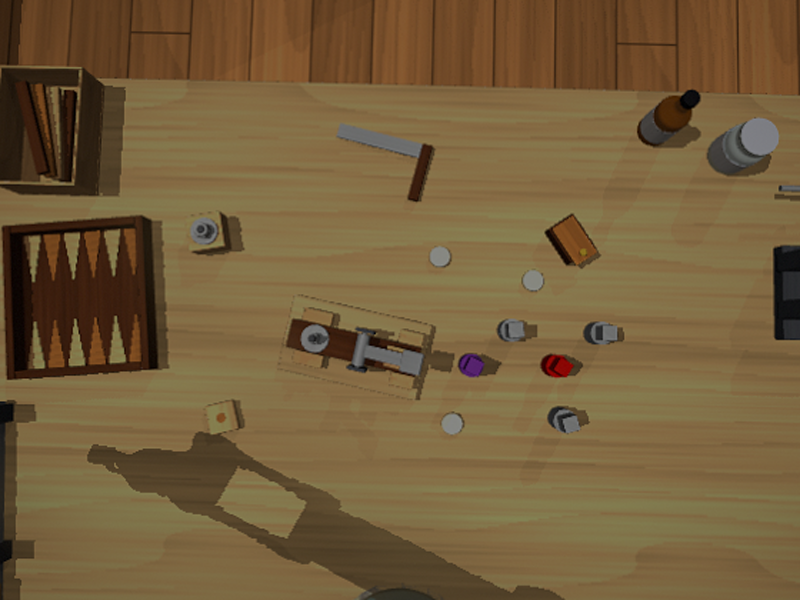

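View pics/side0.png

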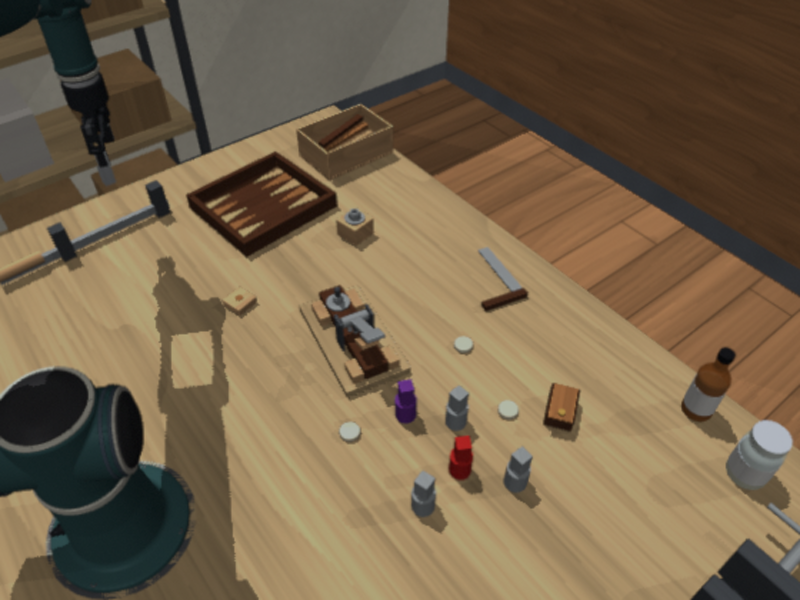

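Top view (800x600 px): grey steel sockets at about (515,330), (603,333) and (566,420). The look-alikes are purple (471,365) and red (558,366), both ruled out by colour. The jig bolt is at (314,338), the lever plate at (411,360) and the spare bolt at (204,231). Next I measure these and check them in a close crop.

```bash
python3 - <<'E'
from h import *
T=bot.read_camera("top"); S=bot.read_camera("side"); ct=cam("top"); cs=cam("side")
s=0.7
for n,u,z in [("A",(513,328),.085),("B",(609,333),.085),("C",(571,423),.085),("bolt",(315,338),.07),("pad",(412,361),.12)]:
    P=onz(ct,[np.array(u)*s],z)[0]; print(n,P.round(3),"side px800",(proj(cs,[P])[0]/s).round())
print("base tri check", tri(ct,[(571*s,423*s)],cs,[(425*s,480*s)]))
def crop(im,x0,y0,w,h,k): return cv2.resize(im[y0:y0+h,x0:x0+w],(w*k,h*k),interpolation=cv2.INTER_CUBIC)
a=crop(T,190,195,260,120,3)
b=crop(S,200,190,200,90,4)[:, :780]
a=np.pad(a,((0,0),(0,0),(0,0)))
cv2.imwrite("pics/crop1.png",np.clip(a*1.6,0,255).astype(np.uint8))
E
```

```text
A [ 0.546 -0.166  0.085] side px800 [458. 389.]
B [ 0.542 -0.318  0.085] side px800 [521. 453.]
C [ 0.399 -0.259  0.085] side px800 [425. 477.]
bolt [0.522 0.15  0.07 ] side px800 [339. 294.]
pad [ 0.491 -0.006  0.12 ] side px800 [374. 333.]
base tri check (array([ 0.39832177, -0.26068336,  0.07918722]), np.float64(0.0006731129182508173))
```

View pics/crop1.png

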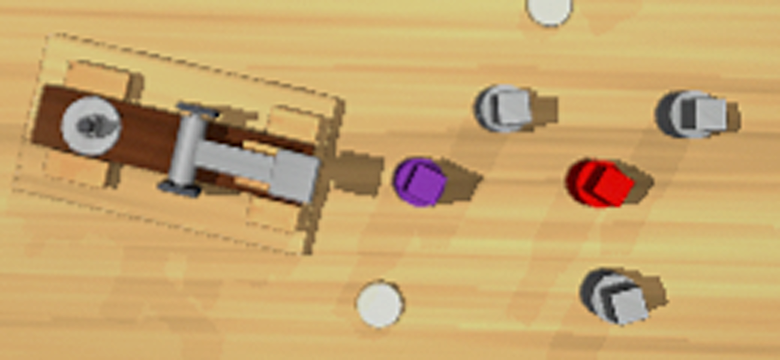

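The crop confirms three grey steel sockets, with shank tops at crop px (512,108), (712,115) and (629,302). The purple and red ones lie apart from them. The washer is at (91,126) and the lever plate at (297,178). I'll move over the jig and use the wrist camera.

```bash
cat >> h.py <<'E'
def go(pos,phi,st=None):
    """shift/turn fractions from the present pose to TCP pos, tool down, tool y at angle phi (deg), nearest half turn"""
    st=st or bot.read_state(); Rt=R.from_rotvec(st['tcp_rot']).as_matrix(); best=None
    for f in (phi,phi+180):
        f=np.radians(f); c,s_=np.cos(f),np.sin(f)
        Rg=np.array([[-s_,c,0],[c,s_,0],[0,0,-1]])
        w=R.from_matrix(Rt.T@Rg).as_rotvec()
        q6=st['q'][5]-0; 
        if best is None or np.linalg.norm(w)<np.linalg.norm(best): best=w
    sh=Rt.T@(np.array(pos)-st['tool_pos'])
    print("shift",(sh/.6).round(4),"turn",(best/np.pi).round(4),"mm",np.linalg.norm(sh).round(3)*1000,"deg",np.degrees(np.linalg.norm(best)).round(1))
def pose():
    st=bot.read_state(); Rt=R.from_rotvec(st['tcp_rot']).as_matrix()
    print("t",round(float(st['time']),2),"tcp",st['tool_pos'].round(4),"phi",np.degrees(np.arctan2(Rt[1,1],Rt[0,1])).round(2),"z",Rt[:,2].round(3),"q6",st['q'][5].round(2),"F",st['wrist_force'].round(1),"w",round(float(st['width']),3),"g",round(float(st['grip_force']),1))
E
python3 - <<'E'
from h import *
pose(); K,D,Rm,t=cam("wrist"); print(-Rm.T@t,Rm[2],K[0,0],bot.camera_params("wrist")['fov_y'])
go([.49,.0,.30],79)
E
```

```text
t 0.2 tcp [0.2914 0.6083 0.2554] phi 64.4 z [-0.001 -0.001 -1.   ] q6 -0.04 F [ 0.7  0.4 -0.2] w 0.996 g 0.0
[0.2316957  0.63694856 0.37318939] [ 0.23807847 -0.11718425 -0.96415066] 331.5426822448849 64.70055263283584
shift [-0.7365 -0.7715 -0.0732] turn [-0.0005 -0.0001 -0.0811] mm 641.0 deg 14.6
```

>>> play_rows(commands=[[[-0.74, -0.77, -0.073, 0, 0, -0.081, 1], [-0.74, -0.77, -0.073, 0, 0, -0.081, 1], [-0.74, -0.77, -0.073, 0, 0, -0.081, 1], [-0.74, -0.77, -0.073, 0, 0, -0.081, 1], [-0.74, -0.77, -0.073, 0, 0, -0.081, 1], [-0.74, -0.77, -0.073, 0, 0, -0.081, 1], [-0.74, -0.77, -0.073, 0, 0, -0.081, 1], [-0.74, -0.77, -0.073, 0, 0, -0.081, 1]]], force=30)

```text
time: 1.0
tool_pos: [0.4168, 0.2279, 0.2837]
tcp_rot: [0.301, 3.127, 0.0]
wrist_force: [1.3, -0.5, -0.1]
width: -0.001
grip_force: 0.0
```

```bash
python3 - <<'E'
from h import *
pose(); go([.49,.0,.30],79)
E
```

```text
t 1.0 tcp [0.4168 0.2279 0.2837] phi 79.01 z [ 0.001  0.    -1.   ] q6 -0.93 F [ 1.3 -0.5 -0.1] w -0.001 g 0.0
shift [-0.1922 -0.3495 -0.0271] turn [0.0001 0.0002 0.0001] mm 240.0 deg 0.0
```

>>> play_rows(commands=[[[-0.19, -0.35, -0.027, 0, 0, 0, 1], [-0.19, -0.35, -0.027, 0, 0, 0, 1], [-0.19, -0.35, -0.027, 0, 0, 0, 1], [-0.19, -0.35, -0.027, 0, 0, 0, 1], [-0.19, -0.35, -0.027, 0, 0, 0, 1], [-0.19, -0.35, -0.027, 0, 0, 0, 1]]])

```text
time: 1.6
tool_pos: [0.4896, -0.0024, 0.3002]
tcp_rot: [0.31, 3.125, -0.003]
wrist_force: [-0.1, 0.9, 0.4]
width: 0.0
grip_force: 0.0
```

```bash
python3 - <<'E'
from h import *
pose(); c=cam("wrist"); W=bot.read_camera("wrist"); pose()
cv2.imwrite("pics/w1.png",cv2.resize(np.clip(W*1.4,0,255).astype(np.uint8),(800,600),interpolation=cv2.INTER_CUBIC)); np.save("w1.npy",W)
np.savez("w1c.npz",K=c[0],D=c[1],R=c[2],t=c[3])
for n,P in [("bolt",[.522,.15,.055]),("pad",[.491,-.006,.12]),("A",[.546,-.166,.085]),("C",[.399,-.259,.085])]: print(n,(proj(c,[P])[0]/.7).round())
E
```

```text
t 1.6 tcp [ 0.4896 -0.0024  0.3002] phi 78.66 z [ 0.001 -0.002 -1.   ] q6 -1.43 F [-0.1  0.9  0.4] w 0.0 g 0.0
t 1.65 tcp [ 4.888e-01 -3.000e-04  2.998e-01] phi 78.72 z [ 0. -0. -1.] q6 -1.43 F [-0.4 -0.   0.8] w -0.0 g 0.0
bolt [599. 256.]
pad [396. 275.]
A [209. 372.]
C [ 35. 212.]
```

View pics/w1.png

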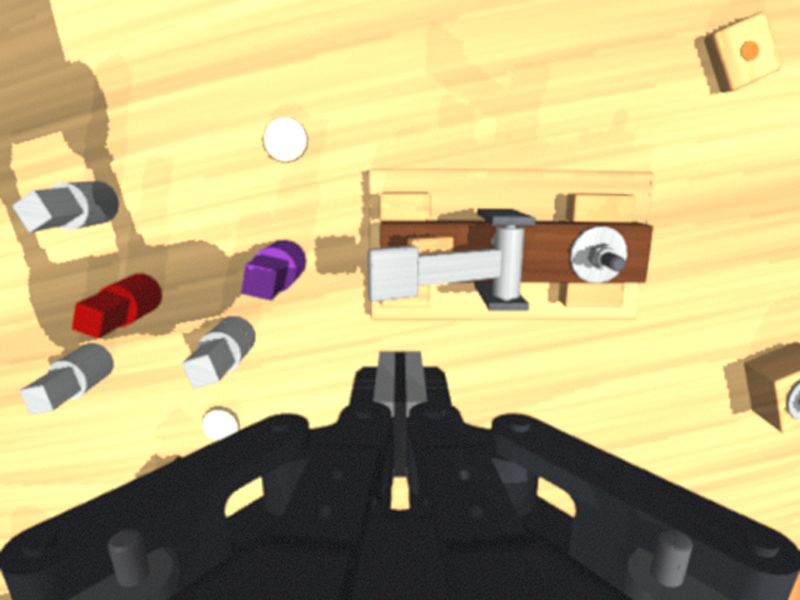

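The wrist view (800x600) shows the lever plate at (394,272) and the washer at (600,255). Grey socket tops are at (200,367), (42,395) and (32,210), and purple and red stand between them. Next I get the jig yaw, the bolt and the pad.

```bash
python3 - <<'E'
from h import *
z=np.load("w1c.npz"); c=(z['K'],z['D'],z['R'],z['t']); W=np.load("w1.npy")
hsv=cv2.cvtColor(W,cv2.COLOR_BGR2HSV); k=.7
# jig base edges (800 px) -> yaw
for zz,a,b in [(.046,(520,224),(650,226)),(.046,(530,282),(642,283)),(.012,(372,172),(650,174))]:
    P=onz(c,[np.array(a)*k,np.array(b)*k],zz); d=P[1]-P[0]; print("edge yaw",np.degrees(np.arctan2(d[1],d[0])).round(1))
# rail mask
m=((hsv[...,1]>110)&(hsv[...,2]<150)&(hsv[...,0]<14)).astype(np.uint8); m[:, :250]=0; m[:150]=0; m[205:]=0
n,l,s,cc=cv2.connectedComponentsWithStats(m); print([ (s[i].tolist()) for i in range(1,n) if s[i,4]>300])
pts=np.argwhere(m)[:,::-1]; 
P=onz(c,pts,.046)[:,:2]; r=cv2.minAreaRect((P*1000).astype(np.float32)); print("rail",r)
# grey mask
g=((hsv[...,1]<45)&(hsv[...,2]>60)).astype(np.uint8); n,l,s,cc=cv2.connectedComponentsWithStats(g)
for i in range(1,n):
    if 150<s[i,4]<6000:
        print("grey",(s[i,:4]/k).round(),s[i,4],(cc[i]/k).round(1))
print("pad",onz(c,[np.array((394,272))*k],.12).round(4),"bolt washer",onz(c,[np.array((600,254.5))*k],.049).round(4))
ct=cam("top"); print("washer top",onz(ct,[(190+91/3,195+126/3)],.049).round(4), "pad top",onz(ct,[(190+295/3,195+177/3)],.12).round(4))
E
```

```text
edge yaw 78.4
edge yaw 78.3
edge yaw 78.8
[[266, 155, 81, 21, 1143], [365, 155, 91, 43, 2245]]
rail ((507.7579040527344, 87.6367416381836), (217.21768188476562, 48.7860107421875), 78.78437042236328)
grey [264. 119.  41.  43.] 666 [284.3 138.5]
grey [ 13. 181.  97.  51.] 1595 [ 59.7 207.1]
grey [369. 216. 167.  86.] 3599 [451.4 264.5]
grey [570. 226.  57.  57.] 1196 [597.5 253.6]
grey [183. 317.  71.  71.] 1452 [218.8 351.2]
grey [ 20. 344.  93.  70.] 1645 [ 67.5 378.1]
grey [374. 353.  20.  64.] 457 [385.  380.8]
grey [406. 353.  20.  64.] 462 [413.8 380.7]
grey [787. 381.  13.  39.] 175 [793.9 401.1]
grey [203. 411.  36.  31.] 390 [218.8 425.1]
grey [660. 543.  31.  44.] 456 [675.1 565.5]
pad [[ 0.4889 -0.0071  0.12  ]] bolt washer [[0.5223 0.1532 0.049 ]]
washer top [[0.521  0.1538 0.049 ]] pad top [[ 0.4884 -0.0064  0.12  ]]
```

```bash
python3 - <<'E'
from h import *
go([.4875,-.012,.155],78.7); go([.4875,-.012,.108],78.7)
E
```

```text
shift [-0.0016 -0.0196  0.2414] turn [-0.      0.      0.0001] mm 145.0 deg 0.0
shift [-0.0016 -0.0196  0.3197] turn [-0.      0.      0.0001] mm 192.0 deg 0.0
```

>>> play_rows(commands=[[[-0.002, -0.02, 0.1, 0, 0, 0, 1], [-0.002, -0.02, 0.18, 0, 0, 0, 1], [-0.002, -0.02, 0.24, 0, 0, 0, 1], [-0.002, -0.02, 0.26, 0, 0, 0, 1], [-0.002, -0.02, 0.28, 0, 0, 0, 1], [-0.002, -0.02, 0.3, 0, 0, 0, 1], [-0.002, -0.02, 0.314, 0, 0, 0, 1], [-0.002, -0.02, 0.318, 0, 0, 0, 1]]])

```text
time: 2.45
tool_pos: [0.4877, -0.0099, 0.1092]
tcp_rot: [0.301, 3.127, 0.0]
wrist_force: [-4.1, 1.1, 12.2]
width: -0.001
grip_force: 6.2
```

>>> play_rows(commands=[[[0, 0, 0.002, 0, 0, 0, 1], [0, 0, 0.003, 0, 0, 0, 1]]])

```text
time: 2.65
tool_pos: [0.4878, -0.0099, 0.1092]
tcp_rot: [0.302, 3.127, 0.001]
wrist_force: [-6.8, 1.0, 13.7]
width: 0.002
grip_force: 6.4
```

The lever stopped at fingertip height 84 mm, which matches the detent height. I'll lift off and go to a view over the sockets.

>>> play_rows(commands=[[[0, 0, -0.08, 0, 0, 0, 1], [0, 0, -0.16, 0, 0, 0, 1], [-0.163, -0.375, -0.317, 0, 0, -0.063, 0], [-0.163, -0.375, -0.317, 0, 0, -0.063, 0], [-0.163, -0.375, -0.317, 0, 0, -0.063, 0], [-0.163, -0.375, -0.317, 0, 0, -0.063, 0], [-0.163, -0.375, -0.317, 0, 0, -0.063, 0], [-0.163, -0.375, -0.317, 0, 0, -0.063, 0]]])

```text
time: 3.45
tool_pos: [0.542, -0.2544, 0.3009]
tcp_rot: [-0.004, 3.136, -0.006]
wrist_force: [0.3, 1.0, 0.6]
width: 0.502
grip_force: 0.0
```

>>> play_rows(commands=[[[0, 0, 0, 0, 0, 0, 0], [0, 0, 0, 0, 0, 0, 0]]])

```text
time: 3.65
tool_pos: [0.5401, -0.2491, 0.2971]
tcp_rot: [0.008, -3.141, -0.002]
wrist_force: [0.0, 0.9, -0.6]
width: 0.502
grip_force: 0.0
```

```bash
python3 - <<'E'
from h import *
c=cam("wrist"); W=bot.read_camera("wrist"); pose(); T=bot.read_camera("top"); np.save("w2.npy",W); np.save("t2.npy",T)
np.savez("w2c.npz",K=c[0],D=c[1],R=c[2],t=c[3])
hsv=cv2.cvtColor(W,cv2.COLOR_BGR2HSV)
g=((hsv[...,1]<45)&(hsv[...,2]>120)).astype(np.uint8); n,l,s,cc=cv2.connectedComponentsWithStats(g)
for i in range(1,n):
    if 200<s[i,4]<9000: print("grey",s[i,:5],cc[i].round(1))
for n,P in [("A",[.546,-.166,.085]),("B",[.542,-.318,.085]),("C",[.399,-.259,.085])]: print(n,(proj(c,[P])[0]).round())
a=cv2.resize(W[:330],(800,471),interpolation=cv2.INTER_CUBIC)
b=cv2.resize(T[200:300,180:320],(180,129),interpolation=cv2.INTER_CUBIC); a=np.vstack([a,np.zeros((129,800,3),np.uint8)]); a[471:600,:180]=np.clip(b*1.6,0,255)
cv2.imwrite("pics/w2.png",a)
E
```

```text
t 3.7 tcp [ 0.5398 -0.2484  0.2966] phi 90.35 z [-0.001  0.001 -1.   ] q6 -2.05 F [-0.6  0.5  0.1] w 0.495 g 0.0
grey [252  17  35  45 923] [269.5  37.5]
grey [414  24  29  31 692] [427.5  39.1]
grey [ 490  117   70   43 1717] [522.2 139.8]
grey [343 176  24  25 503] [354.6 187.9]
grey [294 229  26  25 501] [306.9 240.7]
grey [412 255  25  23 445] [424.2 266.3]
A [362. 190.]
B [213. 186.]
C [270.  34.]
```

View pics/w2.png

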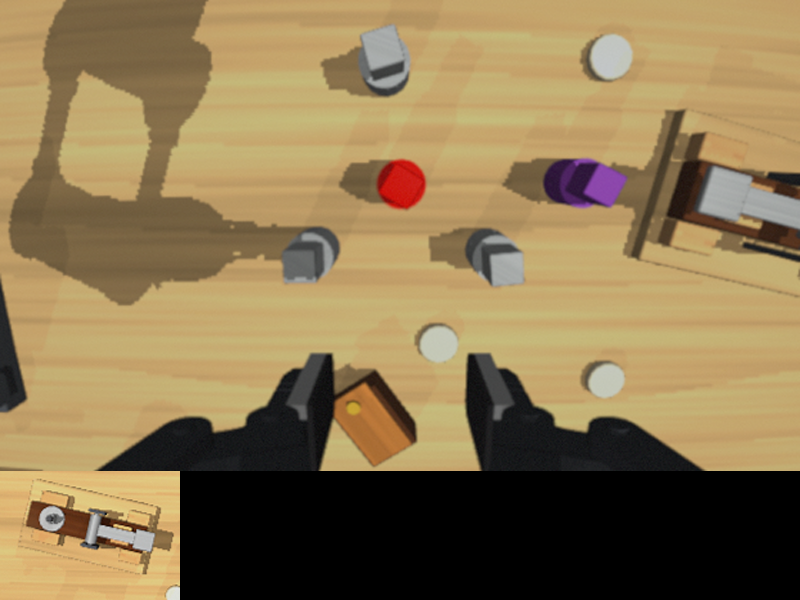

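The lever plate lies down over the rail in the top inset. Socket tops are at A (507,266), B (300,264, in shadow) and C (385,48). Now I measure their shank faces.

```bash
python3 - <<'E'
from h import *
z=np.load("w2c.npz"); c=(z['K'],z['D'],z['R'],z['t']); W=np.load("w2.npy"); hsv=cv2.cvtColor(W,cv2.COLOR_BGR2HSV)
out=[]
for n,(u,v) in dict(A=(355,187),B=(209,185),C=(269,35)).items():
    x0,y0=u-28,max(0,v-28); sub=W[y0:v+28,x0:u+28]; ref=np.median(W[v-3:v+4,u-3:u+4].reshape(-1,3),0)
    m=(np.abs(sub.astype(int)-ref).max(-1)<22).astype(np.uint8); n_,l,s,cc=cv2.connectedComponentsWithStats(m,connectivity=4)
    i=l[v-y0,u-x0]; pts=np.argwhere(l==i)[:,::-1]+[x0,y0]
    P=onz(c,pts,.085)[:,:2]*1000; r=cv2.minAreaRect(P.astype(np.float32)); print(n,ref,np.round(r[0],1),np.round(r[1],1),round(r[2],1),"centroid",P.mean(0).round(1))
    out.append(cv2.resize(sub,(260,260),interpolation=cv2.INTER_NEAREST)); mm=cv2.resize(((l==i)*255).astype(np.uint8),(260,260)); out[-1]=np.vstack([out[-1],cv2.cvtColor(mm,cv2.COLOR_GRAY2BGR)])
cv2.imwrite("pics/q.png",np.hstack(out))
E
```

```text
A [169. 170. 167.] [ 544.2 -172.9] [22.2 22.5] 6.8 centroid [ 544.  -173.1]
B [102. 102. 100.] [ 541.5 -322.2] [20.8 23.3] 0.2 centroid [ 540.9 -321.9]
C [168. 169. 166.] [ 403.9 -258.8] [36.5 28.1] 9.5 centroid [ 401.6 -259.9]
```

View pics/q.png

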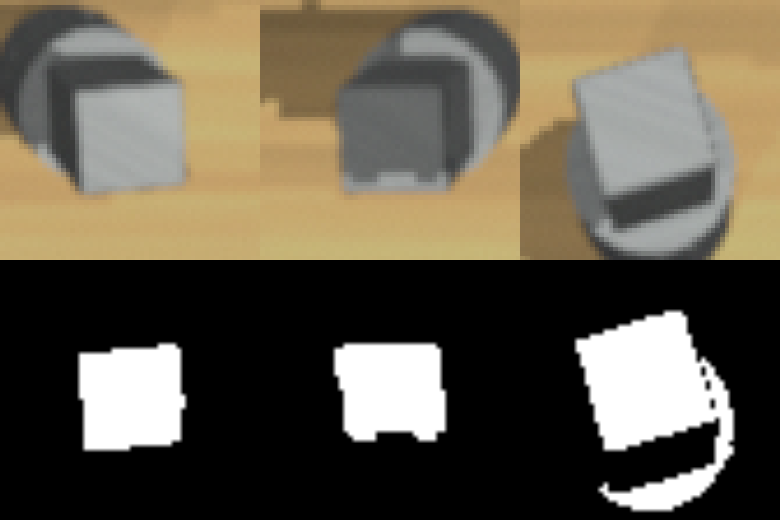

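```bash
python3 - <<'E'
from h import *
z=np.load("w2c.npz"); c=(z['K'],z['D'],z['R'],z['t'])
Q=dict(A=((77,88),(181,83),(185,184),(83,192),0,(355,187)),B=((78,85),(185,84),(188,189),(83,191),260,(209,185)),C=((57,80),(165,48),(196,168),(88,197),520,(269,35)))
for n,q in Q.items():
    u,v=q[5]; o=np.array([u-28,max(0,v-28)]); H=(min(v,28)+28)
    p=np.array(q[:4],float)*[56/260,H/260]-.5+o
    P=onz(c,p,.085)[:,:2]; e=[P[1]-P[0],P[2]-P[3],P[3]-P[0],P[2]-P[1]]
    a=[np.degrees(np.arctan2(d[1],d[0])).round(1) for d in e]; print(n,P.mean(0).round(4),a,[np.linalg.norm(d).round(4) for d in e])
go([.5445,-.172,.2],95); 
E
```

```text
A [ 0.5439 -0.1731] [np.float64(93.2), np.float64(94.9), np.float64(6.3), np.float64(6.3)] [np.float64(0.0228), np.float64(0.0228), np.float64(0.0235), np.float64(0.0228)]
B [ 0.5427 -0.3216] [np.float64(90.6), np.float64(91.3), np.float64(-0.7), np.float64(-0.7)] [np.float64(0.0235), np.float64(0.0234), np.float64(0.0238), np.float64(0.0235)]
C [ 0.3983 -0.2615] [np.float64(105.7), np.float64(104.5), np.float64(15.2), np.float64(15.5)] [np.float64(0.0221), np.float64(0.0223), np.float64(0.0229), np.float64(0.0233)]
shift [-0.009   0.1264  0.1609] turn [ 0.0005 -0.0005 -0.0256] mm 123.0 deg 4.6
```

>>> play_rows(commands=[[[-0.008, 0.126, 0.26, 0, 0, -0.0256, -0.4], [-0.008, 0.126, 0.26, 0, 0, -0.0256, -0.4], [-0.008, 0.126, 0.26, 0, 0, -0.0256, -0.4], [-0.008, 0.126, 0.26, 0, 0, -0.0256, -0.4], [-0.008, 0.126, 0.26, 0, 0, -0.0256, -0.4], [-0.008, 0.126, 0.32, 0, 0, -0.0256, -0.4], [-0.008, 0.126, 0.37, 0, 0, -0.0256, -0.4], [-0.008, 0.126, 0.37, 0, 0, -0.0256, -0.4]]], force=50)

```text
time: 4.55
tool_pos: [0.5421, -0.1727, 0.0727]
tcp_rot: [0.136, -3.133, -0.004]
wrist_force: [-0.5, 1.0, -0.6]
width: 0.702
grip_force: 0.0
```

```bash
python3 - <<'E'
from h import *
pose(); go([.544,-.1725,.074],95)
E
```

```text
t 4.55 tcp [ 0.5421 -0.1727  0.0727] phi 94.99 z [-0.006  0.002 -1.   ] q6 -2.01 F [-0.5  1.  -0.6] w 0.702 g 0.0
shift [-0.0032  0.0001 -0.0021] turn [ 0.0009 -0.0019 -0.0001] mm 2.0 deg 0.4
```

>>> play_rows(commands=[[[-0.003, 0, -0.002, 0, 0, 0, 1], [-0.003, 0, -0.002, 0, 0, 0, 1], [-0.003, 0, -0.002, 0, 0, 0, 1], [-0.003, 0, -0.002, 0, 0, 0, 1], [-0.003, 0, -0.002, 0, 0, 0, 1], [-0.003, 0, -0.06, 0, 0, 0, 1], [-0.003, 0, -0.14, 0, 0, 0, 1], [-0.003, 0, -0.2, 0, 0, 0, 1]]], force=60)

```text
time: 5.35
tool_pos: [0.5467, -0.1742, 0.198]
tcp_rot: [-0.135, 3.137, -0.001]
wrist_force: [1.7, -0.3, -1.5]
width: 0.268
grip_force: 59.5
```

```bash
python3 - <<'E'
from h import *
pose(); go([.56,.1,.21],78.6); go([.5217,.1535,.16],78.6)
E
```

```text
t 5.35 tcp [ 0.5467 -0.1742  0.198 ] phi 94.92 z [ 0.002 -0.001 -1.   ] q6 -2.01 F [ 1.7 -0.3 -1.5] w 0.268 g 59.5
shift [-0.0613  0.4533 -0.0202] turn [-0.0002  0.0005  0.0907] mm 275.0 deg 16.3
shift [-0.0052  0.5477  0.063 ] turn [-0.0002  0.0005  0.0907] mm 331.0 deg 16.3
```

```bash
python3 - <<'E'
from h import *
go([.587,.14,.2],78.6); go([.587,.14,.165],78.6)
E
```

```text
shift [-0.1118  0.5159 -0.0035] turn [-0.0002  0.0005  0.0907] mm 317.0 deg 16.3
shift [-0.1117  0.5159  0.0548] turn [-0.0002  0.0005  0.0907] mm 318.0 deg 16.3
```

>>> play_rows(commands=[[[-0.112, 0.516, 0, 0, 0, 0.09, 1], [-0.112, 0.516, 0, 0, 0, 0.09, 1], [-0.112, 0.516, 0, 0, 0, 0.09, 1], [-0.112, 0.516, 0, 0, 0, 0.09, 1], [-0.112, 0.516, 0, 0, 0, 0.09, 1], [-0.112, 0.516, 0, 0, 0, 0.09, 1], [-0.112, 0.516, 0.055, 0, 0, 0.09, 1], [-0.112, 0.516, 0.055, 0, 0, 0.09, 1]]])

```text
time: 6.15
tool_pos: [0.584, 0.1433, 0.1586]
tcp_rot: [-0.302, -3.121, 0.001]
wrist_force: [-1.4, -0.7, -3.0]
width: 0.27
grip_force: 59.9
```

>>> play_rows(commands=[[[0, 0, 0, 0, 0, 0, 1], [0, 0, 0, 0, 0, 0, 1]]])

```text
time: 6.35
tool_pos: [0.5873, 0.1396, 0.1632]
tcp_rot: [0.309, 3.125, -0.0]
wrist_force: [-0.2, -1.2, -2.5]
width: 0.271
grip_force: 59.9
```

```bash
python3 - <<'E'
from h import *
c=cam("wrist"); W=bot.read_camera("wrist"); pose(); np.save("w3.npy",W)
np.savez("w3c.npz",K=c[0],D=c[1],R=c[2],t=c[3])
p=proj(c,[[.5217,.1535,.05],[.5217,.1535,.085]]); print(p)
u,v=p[0].astype(int); y0=max(0,v-60); sub=W[y0:y0+120,u-80:u+80]; print(u-80,y0)
cv2.imwrite("pics/w3.png",cv2.resize(sub,None,fx=5,fy=5,interpolation=cv2.INTER_CUBIC))
E
```

```text
t 6.4 tcp [0.5876 0.1394 0.1636] phi 78.66 z [ 0.002 -0.    -1.   ] q6 -1.18 F [-0.3  0.3 -2.2] w 0.277 g 59.9
[[281.93637438 115.01414633]
 [282.24484038 114.86104473]]
201 55
```

View pics/w3.png

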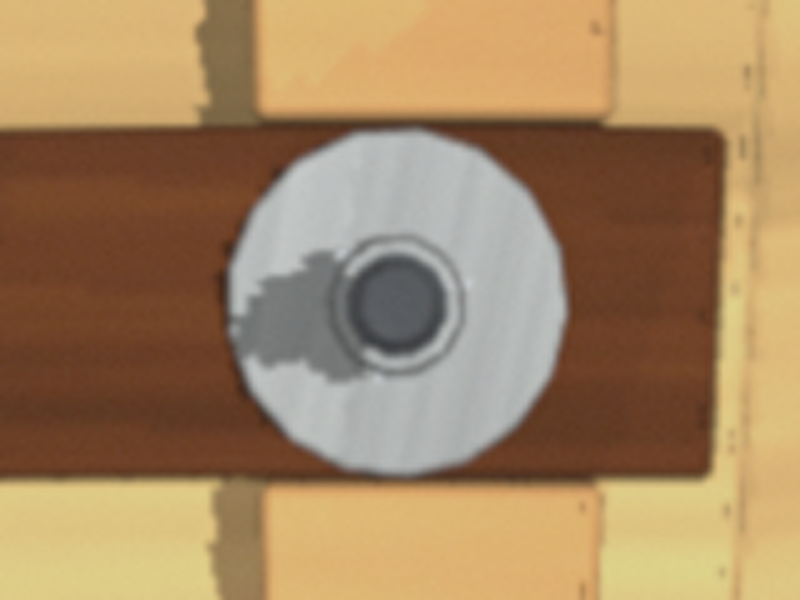

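The washer is at crop px (398,303), within 1 mm of the prediction. The hex outline is faint, with corner glints at (340,250), (468,285) and (375,378), 120° apart. I'll check the six-fold phase numerically.

```bash
python3 - <<'E'
from h import *
z=np.load("w3c.npz"); c=(z['K'],z['D'],z['R'],z['t']); W=np.load("w3.npy")
g=cv2.cvtColor(W,cv2.COLOR_BGR2GRAY).astype(np.float32)
hsv=cv2.cvtColor(W,cv2.COLOR_BGR2HSV); m=((hsv[...,1]<45)).astype(np.uint8); m[:60]=0;m[170:]=0;m[:,:230]=0;m[:,335:]=0
n,l,s,cc=cv2.connectedComponentsWithStats(m); i=1+np.argmax(s[1:,4]); cnt=max(cv2.findContours((l==i).astype(np.uint8),0,1)[0],key=len)
e=cv2.fitEllipse(cnt); print("washer",e, onz(c,[e[0]],.049).round(4))
cen=(280.6,115.3)
pol=cv2.warpPolar(g,(30*4,360),cen,30,cv2.WARP_POLAR_LINEAR|cv2.INTER_CUBIC)  # rows angle deg, cols radius*4
hp=pol-cv2.GaussianBlur(pol,(0,0),6)
np.set_printoptions(linewidth=250)
print("r   ",np.arange(12,22,.5))
for a in range(-90,180,10): print(a%360,pol[a%360,48:88:2].astype(int))
print(c[2][0].round(3))
E
```

```text
washer ((279.765380859375, 114.96406555175781), (66.94044494628906, 68.51464080810547), 179.4236602783203) [[0.5214 0.1521 0.049 ]]
r    [12.  12.5 13.  13.5 14.  14.5 15.  15.5 16.  16.5 17.  17.5 18.  18.5 19.  19.5 20.  20.5 21.  21.5]
270 [170 157 144 144 158 172 177 180 180 179 179 178 178 178 179 179 179 178 177 177]
280 [172 159 146 143 153 167 177 181 183 181 181 182 182 181 182 182 183 182 182 182]
290 [160 147 143 151 164 176 181 184 185 185 185 185 185 185 186 187 187 186 185 185]
300 [155 143 145 158 172 184 186 187 186 186 185 185 186 186 186 185 185 185 186 185]
310 [157 145 144 156 171 178 182 180 179 179 179 179 180 180 180 181 182 182 183 183]
320 [153 143 147 160 172 179 182 183 183 184 184 184 185 187 188 187 187 186 186 187]
330 [151 145 153 167 178 185 187 187 187 186 185 185 184 184 182 182 182 182 182 182]
340 [151 149 162 180 190 194 191 188 185 183 181 181 181 181 181 181 180 179 178 178]
350 [146 140 151 170 182 184 184 182 181 182 182 179 178 179 180 179 179 180 181 181]
0 [143 139 154 172 179 182 182 180 180 179 179 178 177 177 178 179 180 180 179 180]
10 
[... 772 characters left out ...]
67 150 131 124 135 154 168 178 180 179 179 178 178 178 178 178 177 177 177]
110 [173 165 146 129 130 147 165 177 182 180 180 179 180 179 178 176 176 176 176 177]
120 [171 160 139 116 104 106 113 118 124 130 142 155 166 175 179 182 183 182 183 183]
130 [118 115 109 100  94  96 103 112 116 119 120 118 118 118 121 131 139 152 166 177]
140 [111 110 105  97  94  98 107 116 119 119 118 117 116 117 117 118 124 132 143 157]
150 [111 107  99  94  94 100 108 115 119 119 119 119 119 120 121 120 120 120 121 127]
160 [110 108 102  95  94 100 108 116 120 120 120 120 120 119 118 117 116 115 116 117]
170 [113 109 103  97  97 103 110 114 118 119 119 117 116 116 116 117 118 118 118 117]
[ 0.196  0.981 -0.002]
```

```bash
python3 - <<'E'
from h import *
W=np.load("w3.npy"); S=bot.read_camera("side"); cs=cam("side"); c=cam("wrist"); pose()
P=[[.5876,.1394,.09],[.5876,.1394,.13],[.5217,.1535,.049]]; print(proj(cs,P).round(1),proj(c,P).round(1))
u,v=proj(cs,P[:1])[0].astype(int); a=cv2.resize(W[180:420,160:400],(480,480),interpolation=cv2.INTER_CUBIC); b=cv2.resize(S[v-60:v+60,u-40:u+40],(320,480),interpolation=cv2.INTER_CUBIC); print(u-40,v-60)
cv2.imwrite("pics/c4.png",np.clip(np.hstack([a,b])*1.4,0,255).astype(np.uint8))
E
```

```text
t 6.45 tcp [0.5877 0.1392 0.1637] phi 78.64 z [ 0.002  0.    -1.   ] q6 -1.18 F [-0.5  0.3 -1.9] w 0.269 g 59.9
[[258.6 192.4]
 [258.2 181.7]
 [236.9 210.4]] [[280.9 228. ]
 [281.1 254.5]
 [282.  114.1]]
218 132
```

View pics/c4.png

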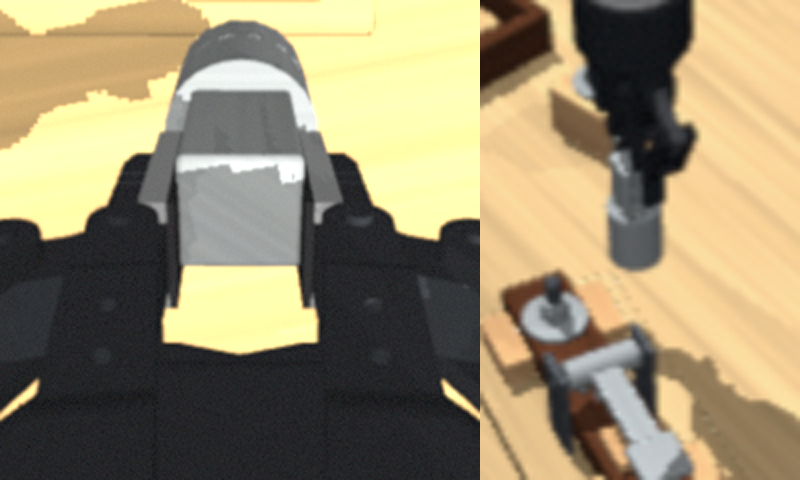

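The held socket's top face is at panel px (178,157)-(302,264), straight between the pads. I'll compute its offset from the TCP.

```bash
python3 - <<'E'
from h import *
z=np.load("w3c.npz"); c=(z['K'],z['D'],z['R'],z['t'])
q=np.array([(178,157),(302,155),(302,264),(182,264)],float)/2-.25+[160,180]
st=bot.read_state(); Rt=R.from_rotvec(st['tcp_rot']).as_matrix()
for zz in (.173,.175,.177):
    P=onz(c,q,zz); print(zz,"size",np.linalg.norm(P[1]-P[0]).round(4),np.linalg.norm(P[3]-P[0]).round(4),"offset tool",(Rt.T@(P.mean(0)-[.5876,.1394,.1636])*1000).round(1))
# barrel edge front (nearest base): top of arc at (242,20) bottom rim z=.09
print((Rt.T@(onz(c,[np.array((243,21))/2+[160,180]],.090)[0]-[.5876,.1394,.1636])*1000).round(1))
go([.5215,.1525,.145],93.7); go([.5215,.1525,.145],63.7)
E
```

```text
0.173 size 0.0219 0.0218 offset tool [ 7.4 -0.2 -9.4]
0.175 size 0.0215 0.0214 offset tool [  8.5  -0.2 -11.4]
0.177 size 0.0211 0.021 offset tool [  9.6  -0.2 -13.4]
[24.3  0.4 73.6]
shift [ 0.1126 -0.      0.031 ] turn [ 0.0001  0.0007 -0.0837] mm 70.0 deg 15.1
shift [ 0.1126 -0.      0.031 ] turn [0.0003 0.0006 0.083 ] mm 70.0 deg 14.9
```

```bash
python3 - <<'E'
from h import *
cs=cam("side"); st=bot.read_state(); Rt=R.from_rotvec(st['tcp_rot']).as_matrix(); tp=st['tool_pos']
# barrel silhouette of the held socket in the side view: grey columns just above the rim
S=bot.read_camera("side"); hsv=cv2.cvtColor(S,cv2.COLOR_BGR2HSV)
sub=S[180:204,240:275]; h=hsv[180:204,240:275]
m=(h[...,1]<40); 
for r in range(0,24): print(180+r,"".join('#' if x else '.' for x in m[r]))
for u in [(256.6,194),(256.6,193),(257,194)]:
    P=onz(cs,[u],tp[2]-.0735)[0]; print(u,P.round(4),(Rt.T@(P-tp)*1000).round(1))
for r0 in (0,4,8):
  C=tp+Rt@np.array([r0/1000,0,.0735]); th=np.linspace(0,2*np.pi,60); ring=np.c_[C[0]+.019*np.cos(th),C[1]+.019*np.sin(th),np.full(60,C[2])]
  p=proj(cs,ring); print(r0,p.min(0).round(1),p.max(0).round(1))
E
```

```text
180 ...........#########...............
181 ..........##########.#.............
182 ..........#########..##............
183 ..........#############............
184 ..........#############............
185 ..........#############............
186 ..........#############............
187 ...........############............
188 ...........############............
189 ...........############............
190 ...........############............
191 ...........############............
192 ...........############............
193 ...........############............
194 ...........############............
195 ...........############............
196 ...........############............
197 ............##########.............
198 .............#######...............
199 ...................................
200 ...................................
201 ...................................
202 ...................................
203 ...................................
(256.6, 194) [0.5793 0.1376 0.0902] [ 8.  -3.3 73.5]
(256.6, 193) [0.5816 0.1408 0.0902] [ 6.4  0.3 73.5]
(257, 194) [0.5802 0.1369 0.0902] [ 7.  -3.8 73.5]
0 [251.8 187.6] [265.7 197.2]
4 [250.5 188. ] [264.3 197.7]
8 [249.2 188.5] [263.  198.1]
```

```bash
python3 - <<'E'
from h import *
go([.5276,.153,.170],93.7)
E
```

```text
shift [ 0.1027  0.0028 -0.0106] turn [ 0.0001  0.0007 -0.0837] mm 62.0 deg 15.1
```

>>> play_rows(commands=[[[0, 0, -0.0106, 0, 0, -0.04, 1], [0.1, 0.003, -0.0106, 0, 0, -0.0837, 1], [0.1027, 0.003, -0.0106, 0, 0, -0.0837, 1], [0.1027, 0.003, -0.0106, 0, 0, -0.0837, 1], [0.1027, 0.003, -0.0106, 0, 0, -0.0837, 1], [0.1027, 0.003, -0.0106, 0, 0, -0.0837, 1]]])

```text
time: 7.1
tool_pos: [0.5283, 0.1538, 0.1697]
tcp_rot: [-0.102, 3.137, 0.0]
wrist_force: [0.0, -0.1, -1.8]
width: 0.269
grip_force: 59.9
```

```bash
cat >> h.py <<'E'
def sidecheck(bolt,off,dz=.0735):
    """compare held socket's barrel silhouette in the side view with the one expected on the bolt's axis"""
    cs=cam("side"); S=bot.read_camera("side"); st=bot.read_state(); Rt=R.from_rotvec(st['tcp_rot']).as_matrix(); tp=st['tool_pos']
    C=tp+Rt@np.array([off,0,dz]); th=np.linspace(0,2*np.pi,60)
    f=lambda C:proj(cs,np.c_[C[0]+.019*np.cos(th),C[1]+.019*np.sin(th),np.full(60,C[2])])
    a,b=f(C),f([*bolt,C[2]]); print("rim at off",a.min(0).round(1),a.max(0).round(1),"on bolt",b.min(0).round(1),b.max(0).round(1))
    u0,v0=int(b[:,0].min())-10,int(b[:,1].min())-12
    h=cv2.cvtColor(S,cv2.COLOR_BGR2HSV)[v0:v0+40,u0:u0+36]
    print("u0",u0)
    for r in range(40): print(v0+r,"".join('#' if x[1]<40 else '.' for x in h[r]))
    return S
E
python3 - <<'E'
from h import *
pose(); S=sidecheck((.5217,.153),.006); np.save("s5.npy",S)
E
```

```text
t 7.1 tcp [0.5283 0.1538 0.1697] phi 93.73 z [ 0.002  0.    -1.   ] q6 -1.4 F [ 0.  -0.1 -1.8] w 0.269 g 59.9
rim at off [229.  193.4] [243.  203.2] on bolt [228.8 193.5] [242.9 203.4]
u0 218
181 ...........##########..##...........
182 ...........##########...#...........
183 ...........##########...#...........
184 ............##########..#...........
185 ............##########..#...........
186 ...........##########..#............
187 ...........#############............
188 ...........#############............
189 ..........##############............
190 ...........#############............
191 ...........#############............
192 ...........#############............
193 ...........#############............
194 ...........#############............
195 ...........#############............
196 ...........#############............
197 ............############............
198 ............#############...........
199 ............#############...........
200 ............############............
201 ............############............
202 .............##########.............
203 ..............########..............
204 ...............######...............
205 ................#######.............
206 ..............##########............
207 ............#############...........
208 ...........###############..........
209 ...........################.........
210 ..........#################.........
211 ..........#################.........
212 ..........#################.........
213 ..........#################.........
214 ...........###############..........
215 ............#############...........
216 .............###########............
217 ...............######...............
218 .................................###
219 .............................#######
220 .................#........##########
```

>>> play_rows(commands=[[[0, 0, 0.02, 0, 0, 0, 1], [0, 0, 0.035, 0, 0, 0, 1], [0, 0, 0.045, 0, 0, 0, 1], [0, 0, 0.052, 0, 0, 0, 1], [0, 0, 0.057, 0, 0, 0, 1], [0, 0, 0.06, 0, 0, 0, 1], [0, 0, 0.062, 0, 0, 0, 1], [0, 0, 0.062, 0, 0, 0, 1]]])

```text
time: 7.95
tool_pos: [0.5351, 0.155, 0.1418]
tcp_rot: [-0.104, 3.122, 0.002]
wrist_force: [-2.2, -4.5, 39.5]
width: 0.266
grip_force: 70.4
```

```bash
python3 -c "
from h import *
pose()"
```

```text
t 7.95 tcp [0.5351 0.155  0.1418] phi 93.83 z [ 0.018  0.002 -1.   ] q6 -1.4 F [-2.2 -4.5 39.5] w 0.266 g 70.4
```

>>> play_rows(commands=[[[0, 0, -0.012, 0, 0, 0, 1], [0, 0, -0.012, 0, 0, 0, 1], [0, 0, -0.012, 0, 0, 0, 1]]])

```text
time: 8.25
tool_pos: [0.5315, 0.1546, 0.1426]
tcp_rot: [-0.104, 3.13, 0.002]
wrist_force: [3.5, -1.6, 16.3]
width: 0.267
grip_force: 66.9
```

```bash
python3 - <<'E'
from h import *
pose(); S=sidecheck((.5217,.153),.006); W=bot.read_camera("wrist")
a=cv2.resize(S[150:230,195:295],(500,400),interpolation=cv2.INTER_CUBIC); b=cv2.resize(W[180:420,200:380],(300,400),interpolation=cv2.INTER_CUBIC)
cv2.imwrite("pics/c6.png",np.clip(np.hstack([a,b])*1.4,0,255).astype(np.uint8))
E
```

```text
t 8.25 tcp [0.5315 0.1546 0.1426] phi 93.81 z [ 0.01   0.001 -1.   ] q6 -1.4 F [ 3.5 -1.6 16.3] w 0.267 g 66.9
rim at off [230.7 199.6] [244.6 209.4] on bolt [229.6 200.5] [243.5 210.4]
u0 219
188 ...........###########..#...........
189 ...........###########..............
190 ...........###########..............
191 ...........###########..#...........
192 ...........###########..#...........
193 ..........#############.............
194 ..........#############.............
195 ..........#############.............
196 ..........#############.............
197 ..........#############.............
198 ..........############..............
199 ..........############..............
200 ..........############..............
201 ..........############..............
202 ..........############..............
203 .........#############..............
204 .........#############..............
205 .........#############..............
206 .........##############.............
207 .........###############............
208 .........################...........
209 ..........################..........
210 .........#################..........
211 .........#################..........
212 .........#################..........
213 ..........################..........
214 ..........###############...........
215 ...........#############............
216 ............###########.............
217 ...............#####...............#
218 ................................####
219 ............................########
220 ...............##........###########
221 ...............###...###############
222 ...............###..################
223 ...............#####################
224 ...............####################.
225 ...............####################.
226 ................####################
227 ................####################
```

View pics/c6.png

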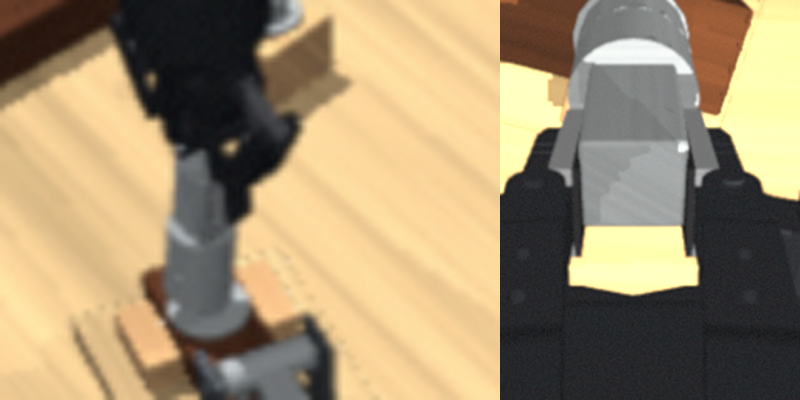

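The socket is stopped about 17 mm high and its rim has kicked towards the base, because the arm gives way under load. I'll lift, grip harder, measure the tilt and press more lightly.

>>> play_rows(commands=[[[0, 0, -0.02, 0, 0, 0, 1], [0, 0, -0.045, 0, 0, 0, 1], [0, 0, -0.045, 0, 0, 0, 1], [0, 0, -0.045, 0, 0, 0, 1], [0, 0, -0.045, 0, 0, 0, 1]]], force=110)

```text
time: 8.85
tool_pos: [0.5257, 0.154, 0.1643]
tcp_rot: [0.104, -3.137, 0.001]
wrist_force: [0.4, 0.2, -0.4]
width: 0.264
grip_force: 109.4
```

```bash
python3 - <<'E'
from h import *
pose(); S=sidecheck((.5217,.153),.006); W=bot.read_camera("wrist"); np.save("w7.npy",W); c=cam("wrist"); np.savez("w7c.npz",K=c[0],D=c[1],R=c[2],t=c[3])
# vertical profile through held socket (bright/dark steps along the shank column)
g=cv2.cvtColor(W,cv2.COLOR_BGR2GRAY)
for nm in ("w3.npy","w7.npy"):
    I=cv2.cvtColor(np.load(nm),cv2.COLOR_BGR2GRAY); col=I[170:330,270:292].mean(1); d=np.diff(col)
    print(nm,[(170+i,int(d[i])) for i in range(len(d)) if abs(d[i])>8])
    for v in (270,290,305): r=I[v,225:335].astype(int); dd=np.diff(r); print(v,[(225+i,int(dd[i])) for i in range(len(dd)) if abs(dd[i])>15])
E
```

```text
t 8.85 tcp [0.5257 0.154  0.1643] phi 93.79 z [-0.003 -0.    -1.   ] q6 -1.4 F [ 0.4  0.2 -0.4] w 0.264 g 109.4
rim at off [228.2 195.1] [242.3 205. ] on bolt [229.  194.9] [243.  204.8]
u0 218
182 ..........##########...#............
183 ..........###########..#............
184 ..........##########...#............
185 ..........##########...#............
186 ..........###########..#............
187 .........############...............
188 .........#############..............
189 ........#############...............
190 ........#############...............
191 ........#############...............
192 ........#############...............
193 ........#############...............
194 ........#############...............
195 ........#############...............
196 ........#############...............
197 ........#############...............
198 ........#############...............
199 ........#############...............
200 ........#############...............
201 ........#############...............
202 ........#############...............
203 ........#############...............
204 
[... 1266 characters left out ...]
(242, -24), (243, -26), (248, 30), (249, 29), (309, -32), (310, -34), (315, 20), (316, 39), (317, 19), (319, -23), (320, -43), (321, -22)]
305 [(248, 16), (249, 37), (250, 20), (308, -18), (309, -37), (310, -22)]
w7.npy [(170, -9), (172, 15), (173, 10), (201, 8), (202, 29), (203, 28), (204, 12), (216, -20), (217, -32), (218, -19), (263, 9), (264, 10), (314, 24), (315, 40), (316, 17)]
270 [(231, 19), (232, 18), (246, 20), (247, 16), (311, -19), (312, -38), (326, -17), (327, -21)]
290 [(239, 33), (240, 25), (243, -28), (244, -24), (248, 26), (249, 29), (309, -36), (310, -33), (314, 22), (315, 37), (316, 21), (318, -20), (319, -40), (320, -27)]
305 [(249, 30), (250, 24), (308, -28), (309, -34)]
```

```bash
python3 - <<'E'
from h import *
go([.66,.15,.18],93.7);go([.66,.15,.085],93.7)
ct=cam("top"); print((proj(ct,[[.66,.15,0],[.66,.21,0],[.66,.09,0],[.6,.15,0]])/.7).round())
E
```

```text
shift [-0.2228 -0.0215 -0.0265] turn [-0.0001 -0.0009  0.0005] mm 135.0 deg 0.2
shift [-0.2232 -0.0215  0.1318] turn [-0.0001 -0.0009  0.0005] mm 156.0 deg 0.2
[[324. 258.]
 [289. 258.]
 [358. 259.]
 [323. 293.]]
```

>>> play_rows(commands=[[[-0.05, -0.02, -0.03, 0, 0, 0, 1], [-0.13, -0.02, -0.03, 0, 0, 0, 1], [-0.2, -0.02, -0.03, 0, 0, 0, 1], [-0.223, -0.02, 0, 0, 0, 0, 1], [-0.223, -0.02, 0.06, 0, 0, 0, 1], [-0.223, -0.02, 0.11, 0, 0, 0, 1], [-0.223, -0.02, 0.132, 0, 0, 0, 1], [-0.223, -0.02, 0.14, 0, 0, 0, 1]]])

```text
time: 9.75
tool_pos: [0.6585, 0.1506, 0.0787]
tcp_rot: [0.104, -3.133, 0.002]
wrist_force: [-2.3, -0.5, 0.9]
width: 0.264
grip_force: 109.5
```

>>> play_rows(commands=[[[0, 0, 0.004, 0, 0, 0, 1], [0, 0, 0.008, 0, 0, 0, 1], [0, 0, 0.012, 0, 0, 0, 1]]])

```text
time: 10.05
tool_pos: [0.6627, 0.1513, 0.0784]
tcp_rot: [-0.104, 3.136, 0.001]
wrist_force: [-7.0, -0.8, 16.6]
width: 0.263
grip_force: 111.1
```

```bash
python3 -c "
from h import *
pose()"
```

```text
t 10.05 tcp [0.6627 0.1513 0.0784] phi 93.8 z [ 0.003  0.001 -1.   ] q6 -1.45 F [-7.  -0.8 16.6] w 0.263 g 111.1
```

>>> play_rows(commands=[[[0, 0, 0, 0, 0, 0, -0.3], [0, 0, 0, 0, 0, 0, -0.3], [0, 0, 0, 0, 0, 0, -0.3], [0, 0, -0.06, 0, 0, 0, -0.3], [0, 0, -0.14, 0, 0, 0, -0.3], [0, 0, -0.2, 0, 0, 0, -0.3], [0, 0, -0.2, 0, 0, 0, -0.3], [0, 0, -0.2, 0, 0, 0, -0.3]]])

```text
time: 10.85
tool_pos: [0.6621, 0.1512, 0.1966]
tcp_rot: [-0.104, 3.136, 0.001]
wrist_force: [0.0, -0.0, -0.3]
width: 0.647
grip_force: 0.0
```

```bash
cat >> h.py <<'E'
def topface(guess,save=None):
    """shank top face (z=.085) of a standing socket near guess, from the wrist camera"""
    c=cam("wrist"); W=bot.read_camera("wrist"); p=proj(c,[[*guess,.085]])[0]; u,v=p.astype(int)
    best=None; hsv=cv2.cvtColor(W,cv2.COLOR_BGR2HSV)
    m=((hsv[...,1]<30)&(hsv[...,2]>90)).astype(np.uint8)
    I=cv2.cvtColor(W,cv2.COLOR_BGR2GRAY).astype(int)
    res=[]
    for dv in range(-24,25,6):
        for du in range(-24,25,6):
            y,x=v+dv,u+du
            if not(5<y<410 and 5<x<550) or not m[y,x]: continue
            ref=np.median(I[y-2:y+3,x-2:x+3]); mm=((np.abs(I-ref)<9)&(m>0)).astype(np.uint8)
            mm=cv2.morphologyEx(mm,cv2.MORPH_OPEN,np.ones((3,3),np.uint8))
            n,l,s,_=cv2.connectedComponentsWithStats(mm,connectivity=4)
            if not l[y,x]: continue
            q=np.argwhere(l==l[y,x])[:,::-1]; P=onz(c,q,.085)[:,:2]*1000; r=cv2.minAreaRect(P.astype(np.float32))
            res.append((abs(r[1][0]-23)+abs(r[1][1]-23),np.round(r[0],1),np.round(r[1],1),round(r[2],1),P.mean(0).round(1),q.mean(0).round(1),len(q)))
    res.sort(key=lambda t:t[0]); pose()
    for t in res[:1]: print(t)
    if save: np.save(save,W)
    return W,c,p
E
python3 - <<'E'
from h import *
W,c,p=topface((.652,.151),"w8.npy"); print(p)
u,v=p.astype(int); a=cv2.resize(W[v-60:v+60,u-80:u+80],(800,600),interpolation=cv2.INTER_CUBIC); print(u-80,v-60)
cv2.imwrite("pics/w8.png",a)
E
```

```text
t 10.9 tcp [0.6608 0.1509 0.1944] phi 93.8 z [-0. -0. -1.] q6 -1.45 F [-0.7  0.4  1.3] w 0.652 g 0.0
(2.482921600341797, array([646.9, 149.9]), array([21.7, 21.8]), 3.8, array([645.7, 151. ]), array([282.2, 188.6]), 777)
[281.51345119 197.30044344]
201 137
```

```bash
python3 - <<'E'
from h import *
go([.6465,.1508,.074],93.8)
E
```

```text
shift [0.0239 0.0014 0.2007] turn [-0. -0. -0.] mm 121.0 deg 0.0
```

>>> play_rows(commands=[[[0.024, 0.001, 0.08, 0, 0, 0, -0.3], [0.024, 0.001, 0.15, 0, 0, 0, -0.3], [0.024, 0.001, 0.19, 0, 0, 0, -0.3], [0.024, 0.001, 0.2, 0, 0, 0, -0.3], [0.024, 0.001, 0.2, 0, 0, 0, -0.3], [0.024, 0.001, 0.2, 0, 0, 0, 1], [0.024, 0.001, 0.2, 0, 0, 0, 1], [0.024, 0.001, 0.2, 0, 0, 0, 1]]], force=110)

```text
time: 11.7
tool_pos: [0.6485, 0.151, 0.077]
tcp_rot: [-0.104, 3.136, 0.001]
wrist_force: [0.2, -0.5, 2.0]
width: 0.265
grip_force: 108.3
```

>>> play_rows(commands=[[[0, 0, 0, 0, 0, 0, 1], [0, 0, -0.03, 0, 0, 0, 1], [0, 0, -0.08, 0, 0, 0, 1], [0, 0, -0.13, 0, 0, 0, 1], [0, 0, -0.16, 0, 0, 0, 1], [0, 0, -0.16, 0, 0, 0, 1]]])

```text
time: 12.3
tool_pos: [0.6488, 0.1511, 0.1745]
tcp_rot: [-0.104, 3.133, 0.002]
wrist_force: [0.1, 0.0, -1.8]
width: 0.264
grip_force: 107.9
```

```bash
cat >> h.py <<'E'
def inhand(off=0.,dz=.0735,name=None):
    st=bot.read_state(); tp=st['tool_pos']; pose(); Rt=R.from_rotvec(st['tcp_rot']).as_matrix()
    c=cam("wrist"); W=bot.read_camera("wrist"); cs=cam("side"); S=bot.read_camera("side")
    I=cv2.cvtColor(W,cv2.COLOR_BGR2GRAY); col=I[150:330,270:292].mean(1); d=np.diff(col)
    print("wrist col edges",[(150+i,int(d[i])) for i in range(len(d)) if abs(d[i])>12])
    # predicted v of shank top near/far edges, shoulder line
    for nm,P in [("far",(off-.0115,0,-(.085-dz))),("near",(off+.0115,0,-(.085-dz))),("shoulder",(off+.012,0,dz-.045)),("rimfront",(off+.019,0,dz))]:
        print(nm,proj(c,[tp+Rt@np.array(P)])[0].round(1),end=" ")
    h=cv2.cvtColor(S,cv2.COLOR_BGR2HSV); th=np.linspace(0,2*np.pi,60)
    for zz in (dz-.005,dz-.02,dz-.035):
        C=tp+Rt@np.array([off,0,zz]); p=proj(cs,np.c_[C[0]+.019*np.cos(th),C[1]+.019*np.sin(th),np.full(60,C[2])])
        m=proj(cs,[C])[0]; r=int(round(m[1])); x=int(m[0]); row=h[r,x-18:x+19,1]<40; k=np.flatnonzero(row)+x-18
        print("\nz",zz,"pred edges",p[:,0].min().round(1),p[:,0].max().round(1),"row",r,"grey",k.min() if len(k) else None,k.max() if len(k) else None,len(k),end="")
    print("\nlevel: tool x 1mm ->",(proj(cs,[C+Rt[:,0]*.001])-proj(cs,[C])).round(2),"tool y",(proj(cs,[C+Rt[:,1]*.001])-proj(cs,[C])).round(2))
E
python3 - <<'E'
from h import *
inhand()
E
```

```text
t 12.3 tcp [0.6488 0.1511 0.1745] phi 93.79 z [ 0.007  0.001 -1.   ] q6 -1.45 F [ 0.1  0.  -1.8] w 0.264 g 107.9
wrist col edges [(193, -18), (194, -33), (195, -31), (196, -15), (215, 17), (216, 36), (217, 25), (224, -13), (225, -21), (226, -13), (321, 13), (322, 46), (323, 15)]
far [281.5 332.1] near [281.6 277.1] shoulder [281.3 236.3] rimfront [281.  198.7] 
z 0.06849999999999999 pred edges 267.0 280.6 row 177 grey 267 278 12
z 0.05349999999999999 pred edges 266.9 280.6 row 173 grey 267 278 12
z 0.03849999999999999 pred edges 266.8 280.6 row 168 grey 267 278 11
level: tool x 1mm -> [[-0.27  0.16]] tool y [[-0.24 -0.18]]
```

```bash
python3 - <<'E'
from h import *
for off in (0,.003,.006): print("OFF",off); inhand(off,.0765) if off==0 else None
c=cam("wrist"); st=bot.read_state(); tp=st['tool_pos']; Rt=R.from_rotvec(st['tcp_rot']).as_matrix()
for off in (.002,.004,.006):
  for dz in (.0745,.0765):
    print(off,dz,[proj(c,[tp+Rt@np.array(P)])[0][1].round(1) for P in [(off-.0115,0,-(.085-dz)),(off+.0115,0,-(.085-dz)),(off+.012,0,dz-.045),(off+.019,0,dz-.045),(off+.019,0,dz)]])
E
```

```text
OFF 0
t 12.4 tcp [0.6463 0.1506 0.1702] phi 93.8 z [-0. -0. -1.] q6 -1.45 F [ 0.8 -0.1 -2.7] w 0.265 g 107.9
wrist col edges [(193, -17), (194, -34), (195, -32), (196, -15), (215, 17), (216, 36), (217, 25), (225, -12), (226, -28), (227, -21), (321, 14), (322, 48), (323, 17)]
far [281.5 327.2] near [281.6 273.2] shoulder [281.3 234. ] rimfront [281.1 197.4] 
z 0.0715 pred edges 266.3 279.9 row 179 grey 266 277 12
z 0.056499999999999995 pred edges 266.3 279.9 row 175 grey 266 277 12
z 0.041499999999999995 pred edges 266.2 279.9 row 171 grey 266 278 13
level: tool x 1mm -> [[-0.27  0.16]] tool y [[-0.24 -0.18]]
OFF 0.003
OFF 0.006
0.002 0.0745 [np.float64(325.9), np.float64(270.6), np.float64(231.5), np.float64(217.2), np.float64(195.0)]
0.002 0.0765 [np.float64(322.7), np.float64(268.1), np.float64(230.0), np.float64(216.0), np.float64(194.2)]
0.004 0.0745 [np.float64(321.3), np.float64(265.5), np.float64(227.4), np.float64(213.1), np.float64(191.7)]
0.004 0.0765 [np.float64(318.2), np.float64(263.0), np.float64(226.1), np.float64(211.9), np.float64(190.9)]
0.006 0.0745 [np.float64(316.8), np.float64(260.3), np.float64(223.4), np.float64(209.0), np.float64(188.4)]
0.006 0.0765 [np.float64(313.7), np.float64(257.9), np.float64(222.1), np.float64(207.8), np.float64(187.7)]
```

```bash
python3 - <<'E'
from h import *
go([.5237,.1531,.173],93.7)
E
```

```text
shift [ 0.2018  0.018  -0.0071] turn [-0.0002 -0.0012  0.0005] mm 122.0 deg 0.2
```

>>> play_rows(commands=[[[0.06, 0.018, -0.01, 0, 0, 0, 1], [0.13, 0.018, -0.01, 0, 0, 0, 1], [0.19, 0.018, -0.008, 0, 0, 0, 1], [0.202, 0.018, -0.006, 0, 0, 0, 1], [0.202, 0.018, -0.005, 0, 0, 0, 1], [0.202, 0.018, -0.005, 0, 0, 0, 1]]])

```text
time: 13.1
tool_pos: [0.5256, 0.1534, 0.173]
tcp_rot: [-0.104, 3.14, -0.0]
wrist_force: [0.1, 0.3, -1.8]
width: 0.263
grip_force: 108.0
```

```bash
python3 - <<'E'
from h import *
inhand(.002,.0765); go([.5237,.1531,.143],93.7); go([.5237,.1531,.140],93.7)
E
```

```text
t 13.1 tcp [0.5256 0.1534 0.173 ] phi 93.8 z [ 0. -0. -1.] q6 -1.4 F [ 0.1  0.3 -1.8] w 0.263 g 108.0
wrist col edges [(163, -18), (164, -23), (165, -23), (166, -20), (167, -14), (171, 24), (172, 45), (173, 36), (174, 13), (189, -13), (190, -28), (191, -26), (215, 17), (216, 40), (217, 28), (226, -13), (229, -17), (230, -18), (231, -15), (322, 42), (323, 23)]
far [281.6 322.7] near [281.7 268.1] shoulder [281.3 230. ] rimfront [281.1 194.2] 
z 0.0715 pred edges 229.2 243.3 row 197 grey 230 242 13
z 0.056499999999999995 pred edges 228.8 243.0 row 193 grey 230 241 12
z 0.041499999999999995 pred edges 228.4 242.7 row 189 grey 229 241 13
level: tool x 1mm -> [[-0.3   0.17]] tool y [[-0.23 -0.19]]
shift [ 0.0045 -0.0003  0.0509] turn [0.     0.0003 0.0004] mm 31.0 deg 0.1
shift [ 0.0045 -0.0003  0.0559] turn [0.     0.0003 0.0004] mm 34.0 deg 0.1
```

>>> play_rows(commands=[[[0.003, 0, 0.02, 0, 0, 0, 1], [0.003, 0, 0.035, 0, 0, 0, 1], [0.003, 0, 0.045, 0, 0, 0, 1], [0.003, 0, 0.05, 0, 0, 0, 1], [0.003, 0, 0.053, 0, 0, 0, 1], [0.003, 0, 0.056, 0, 0, 0, 1], [0.003, 0, 0.056, 0, 0, 0, 1]]])

```text
time: 13.9
tool_pos: [0.5227, 0.153, 0.1426]
tcp_rot: [0.104, -3.138, 0.001]
wrist_force: [-8.4, -3.1, 16.3]
width: 0.268
grip_force: 111.1
```

```bash
python3 -c "
from h import *
pose()"
```

```text
t 13.9 tcp [0.5227 0.153  0.1426] phi 93.8 z [-0.002 -0.001 -1.   ] q6 -1.4 F [-8.4 -3.1 16.3] w 0.268 g 111.1
```

>>> play_rows(commands=[[[0.0015, 0, -0.002, 0, 0, 0.03, 1], [0.0017, 0, -0.002, 0, 0, 0.07, 1], [0.0018, -0.001, -0.002, 0, 0, 0.11, 1], [0.002, -0.001, -0.002, 0, 0, 0.15, 1], [0.002, -0.0017, -0.002, 0, 0, 0.167, 1], [0.002, -0.0017, -0.001, 0, 0, 0.167, 1]]])

```text
time: 14.5
tool_pos: [0.5235, 0.1526, 0.1427]
tcp_rot: [0.715, 3.057, 0.002]
wrist_force: [-3.2, 0.3, 11.2]
width: 0.261
grip_force: 109.5
```

```bash
python3 -c "
from h import *
pose(); print(bot.read_state()['torque'].round(2))"
```

```text
t 14.5 tcp [0.5235 0.1526 0.1427] phi 63.68 z [ 0.003  0.001 -1.   ] q6 -0.87 F [-3.2  0.3 11.2] w 0.261 g 109.5
[-0.05  0.62  0.04]
```

>>> play_rows(commands=[[[0.003, 0, 0, 0, 0, 0, 1], [0.003, 0.003, 0, 0, 0, 0, 1], [-0.003, 0.003, 0, 0, 0, 0, 1], [-0.003, -0.003, 0, 0, 0, 0, 1], [0.003, -0.003, 0, 0, 0, 0, 1], [0.002, 0, 0, 0, 0, 0, 1], [0, 0, 0, 0, 0, 0, 1]]])

```text
time: 15.2
tool_pos: [0.5228, 0.1519, 0.1427]
tcp_rot: [0.712, 3.058, -0.001]
wrist_force: [-4.6, -1.4, 12.1]
width: 0.259
grip_force: 110.1
```

```bash
python3 -c "
from h import *
inhand(.002,.0765)"
```

```text
t 15.2 tcp [0.5228 0.1519 0.1427] phi 63.77 z [ 0.001 -0.001 -1.   ] q6 -0.87 F [-4.6 -1.4 12.1] w 0.259 g 110.1
wrist col edges [(172, -12), (173, -20), (174, -24), (175, -24), (176, -20), (177, -13), (182, 17), (183, 39), (184, 37), (185, 17), (193, -24), (194, -31), (195, -19), (215, 18), (216, 37), (217, 26), (230, -23), (231, -37), (232, -22), (266, 31), (267, 30), (268, 14), (276, -15), (277, -19), (278, -13), (322, 43), (323, 29)]
far [280.6 322. ] near [280.6 267.3] shoulder [280.5 229.4] rimfront [280.4 193.6] 
z 0.0715 pred edges 229.4 243.3 row 205 grey 230 241 12
z 0.056499999999999995 pred edges 229.0 243.0 row 201 grey 229 241 13
z 0.041499999999999995 pred edges 228.5 242.7 row 197 grey 228 241 14
level: tool x 1mm -> [[-0.37  0.05]] tool y [[-0.05 -0.26]]
```

```bash
python3 - <<'E'
from h import *
go([.6465,.151,.175],63.8); go([.6465,.151,.0775],63.8)
E
```

```text
shift [-0.1858  0.0898 -0.0536] turn [-0.      0.0004 -0.0002] mm 128.0 deg 0.1
shift [-0.1856  0.0898  0.1089] turn [-0.      0.0004 -0.0002] mm 140.0 deg 0.1
```

>>> play_rows(commands=[[[0, 0, -0.055, 0, 0, 0, 1], [-0.05, 0.03, -0.058, 0, 0, 0, 1], [-0.12, 0.06, -0.058, 0, 0, 0, 1], [-0.18, 0.088, -0.055, 0, 0, 0, 1], [-0.186, 0.09, 0, 0, 0, 0, 1], [-0.186, 0.09, 0.06, 0, 0, 0, 1], [-0.186, 0.09, 0.095, 0, 0, 0, 1], [-0.186, 0.09, 0.103, 0, 0, 0, 1]]])

```text
time: 16.1
tool_pos: [0.6435, 0.1506, 0.0762]
tcp_rot: [-0.712, -3.053, 0.005]
wrist_force: [-8.8, -3.5, 19.9]
width: 0.265
grip_force: 114.0
```

>>> play_rows(commands=[[[0, 0, 0.001, 0, 0, 0, 1], [0, 0, 0.002, 0, 0, 0, 1]]])

```text
time: 16.3
tool_pos: [0.6456, 0.1512, 0.0767]
tcp_rot: [-0.713, -3.058, 0.001]
wrist_force: [0.2, -0.2, -2.3]
width: 0.266
grip_force: 111.0
```

```bash
python3 -c "
from h import *
pose()"
```

```text
t 16.3 tcp [0.6456 0.1512 0.0767] phi 63.75 z [-0.001 -0.    -1.   ] q6 -0.92 F [ 0.2 -0.2 -2.3] w 0.266 g 111.0
```

>>> play_rows(commands=[[[0, 0, 0, 0, 0, 0, -0.2], [0, 0, 0, 0, 0, 0, -0.2], [0, 0, 0, 0, 0, 0, -0.2], [0, 0, -0.08, 0, 0, 0, -0.2], [0, 0, -0.16, 0, 0, 0, -0.2], [0, 0, -0.21, 0, 0, 0, -0.2], [0, 0, -0.21, 0, 0, 0, -0.2]]])

```text
time: 17.0
tool_pos: [0.6502, 0.152, 0.2116]
tcp_rot: [0.711, 3.048, 0.008]
wrist_force: [0.5, -0.1, 0.0]
width: 0.6
grip_force: 0.0
```

```bash
python3 - <<'E'
from h import *
topface((.6445,.151)); go([.542,-.321,.205],90.3)
E
```

```text
t 17.05 tcp [0.6485 0.1517 0.2082] phi 63.74 z [ 0.008  0.002 -1.   ] q6 -0.92 F [-0.1  0.  -0.2] w 0.596 g 0.0
(2.631784439086914, array([644.9, 151.3]), array([21.4, 22. ]), 62.8, array([645.4, 149.1]), array([272.8, 200.1]), 611)
shift [-0.1894 -0.7851  0.0027] turn [ 0.0011  0.0024 -0.1476] mm 485.0 deg 26.6
```

>>> play_rows(commands=[[[-0.189, -0.785, 0, 0, 0, -0.1476, -0.2], [-0.189, -0.785, 0, 0, 0, -0.1476, -0.2], [-0.189, -0.785, 0, 0, 0, -0.1476, -0.2], [-0.189, -0.785, 0, 0, 0, -0.1476, -0.2], [-0.189, -0.785, 0, 0, 0, -0.1476, -0.2], [-0.189, -0.785, 0, 0, 0, -0.1476, -0.2], [-0.189, -0.785, 0, 0, 0, -0.1476, -0.2], [-0.189, -0.785, 0, 0, 0, -0.1476, -0.2]]])

```text
time: 17.85
tool_pos: [0.557, -0.2371, 0.2019]
tcp_rot: [0.008, -3.139, -0.002]
wrist_force: [1.4, -0.0, -0.2]
width: 0.597
grip_force: 0.0
```

```bash
python3 - <<'E'
from h import *
pose(); go([.542,-.321,.205],90.3)
E
```

```text
t 17.85 tcp [ 0.557  -0.2371  0.2019] phi 90.31 z [-0.002  0.001 -1.   ] q6 -2.02 F [ 1.4 -0.  -0.2] w 0.597 g 0.0
shift [ 0.0258 -0.1397 -0.0053] turn [ 0.0004 -0.0007  0.    ] mm 85.0 deg 0.1
```

>>> play_rows(commands=[[[0.026, -0.14, -0.003, 0, 0, 0, -0.2], [0.026, -0.14, -0.003, 0, 0, 0, -0.2], [0.026, -0.14, -0.003, 0, 0, 0, -0.2], [0.026, -0.14, -0.003, 0, 0, 0, -0.2], [0.026, -0.14, -0.003, 0, 0, 0, -0.2]]])

```text
time: 18.35
tool_pos: [0.5431, -0.3185, 0.2041]
tcp_rot: [0.009, -3.14, -0.003]
wrist_force: [0.6, 0.1, 1.0]
width: 0.602
grip_force: 0.0
```

```bash
python3 - <<'E'
from h import *
topface((.542,-.3216),"w9.npy"); go([.540,-.3216,.074],90.3)
E
```

```text
t 18.4 tcp [ 0.5434 -0.3183  0.2044] phi 90.37 z [-0.001  0.001 -1.   ] q6 -2.15 F [ 0.1 -0.1  0.1] w 0.597 g 0.0
(6.482072830200195, array([ 543.3, -319.7]), array([17.8, 21.7]), 89.7, array([ 543., -320.]), array([278.6, 208.7]), 686)
shift [ 0.0054 -0.0058  0.2173] turn [ 0.0004 -0.0004  0.0004] mm 130.0 deg 0.1
```

>>> play_rows(commands=[[[0.004, -0.003, 0.08, 0, 0, 0, -0.2], [0.004, -0.003, 0.15, 0, 0, 0, -0.2], [0.004, -0.003, 0.2, 0, 0, 0, -0.2], [0.004, -0.003, 0.214, 0, 0, 0, -0.2], [0.004, -0.003, 0.214, 0, 0, 0, -0.2], [0.004, -0.003, 0.214, 0, 0, 0, 1], [0.004, -0.003, 0.214, 0, 0, 0, 1], [0.004, -0.003, 0.214, 0, 0, 0, 1]]], force=110)

```text
time: 19.2
tool_pos: [0.5431, -0.3226, 0.0798]
tcp_rot: [-0.008, 3.137, -0.004]
wrist_force: [0.9, 0.9, 4.5]
width: 0.261
grip_force: 108.1
```

```bash
python3 - <<'E'
from h import *
pose(); go([.541,-.31,.19],90.3); go([.5237,.153,.19],93.7)
E
```

```text
t 19.2 tcp [ 0.5431 -0.3226  0.0798] phi 90.31 z [ 0.004 -0.002 -1.   ] q6 -2.15 F [0.9 0.9 4.5] w 0.261 g 108.1
shift [ 0.0025  0.0205 -0.1837] turn [-0.0008  0.0014  0.    ] mm 111.0 deg 0.3
shift [ 0.0272  0.7923 -0.1857] turn [-0.0008  0.0013 -0.0189] mm 489.0 deg 3.4
```

>>> play_rows(commands=[[[0, 0, -0.05, 0, 0, 0, 1], [0, 0, -0.12, 0, 0, 0, 1], [0.003, 0.02, -0.183, 0, 0, 0, 1], [0.027, 0.79, -0.185, 0, 0, -0.0189, 1], [0.027, 0.79, -0.185, 0, 0, -0.0189, 1], [0.027, 0.79, -0.185, 0, 0, -0.0189, 1], [0.027, 0.79, -0.185, 0, 0, -0.0189, 1], [0.027, 0.79, -0.185, 0, 0, -0.0189, 1]]])

```text
time: 20.0
tool_pos: [0.5298, -0.0582, 0.1881]
tcp_rot: [-0.1, 3.139, -0.0]
wrist_force: [0.9, 0.1, -2.6]
width: 0.265
grip_force: 108.2
```

```bash
python3 - <<'E'
from h import *
pose(); go([.5237,.153,.185],93.7)
E
```

```text
t 20.0 tcp [ 0.5298 -0.0582  0.1881] phi 93.66 z [ 0.001 -0.    -1.   ] q6 -1.79 F [ 0.9  0.1 -2.6] w 0.265 g 108.2
shift [-0.0124  0.3519  0.0051] turn [-0.0001  0.0004 -0.0002] mm 211.0 deg 0.1
```

>>> play_rows(commands=[[[-0.012, 0.352, 0.005, 0, 0, 0, 1], [-0.012, 0.352, 0.005, 0, 0, 0, 1], [-0.012, 0.352, 0.005, 0, 0, 0, 1], [-0.012, 0.352, 0.005, 0, 0, 0, 1], [-0.012, 0.352, 0.005, 0, 0, 0, 1], [-0.012, 0.352, 0.015, 0, 0, 0, 1], [-0.012, 0.352, 0.015, 0, 0, 0, 1]]])

```text
time: 20.7
tool_pos: [0.523, 0.1505, 0.1774]
tcp_rot: [0.102, -3.138, 0.002]
wrist_force: [-0.7, -0.3, -2.5]
width: 0.266
grip_force: 108.9
```

```bash
python3 - <<'E'
from h import *
inhand(.002,.079)
c=cam("wrist"); st=bot.read_state(); tp=st['tool_pos']; Rt=R.from_rotvec(st['tcp_rot']).as_matrix()
for off in (0,.002,.004):
    dz=.079; print(off,dz,[proj(c,[tp+Rt@np.array(P)])[0][1].round(1) for P in [(off-.0115,0,-(.085-dz)),(off+.0115,0,-(.085-dz)),(off+.012,0,dz-.045),(off+.019,0,dz-.045),(off+.019,0,dz)]])
E
```

```text
t 20.7 tcp [0.523  0.1505 0.1774] phi 93.74 z [-0.002 -0.001 -1.   ] q6 -1.4 F [-0.7 -0.3 -2.5] w 0.266 g 108.9
wrist col edges [(165, -17), (166, -24), (167, -23), (168, -20), (169, -16), (174, 21), (175, 39), (176, 34), (177, 17), (192, -27), (193, -34), (194, -17), (217, 17), (218, 38), (219, 29), (225, -22), (226, -17), (233, -12), (268, 12), (322, 26)]
far [281.5 319. ] near [281.6 265.1] shoulder [281.3 228.4] rimfront [281.1 193.3] 
z 0.074 pred edges 228.9 243.1 row 197 grey 230 242 13
z 0.059 pred edges 228.5 242.8 row 193 grey 230 242 13
z 0.044 pred edges 228.1 242.5 row 189 grey 229 241 13
level: tool x 1mm -> [[-0.3   0.17]] tool y [[-0.23 -0.2 ]]
0 0.079 [np.float64(323.4), np.float64(270.1), np.float64(232.3), np.float64(218.5), np.float64(196.5)]
0.002 0.079 [np.float64(319.0), np.float64(265.2), np.float64(228.4), np.float64(214.5), np.float64(193.3)]
0.004 0.079 [np.float64(314.6), np.float64(260.2), np.float64(224.5), np.float64(210.5), np.float64(190.1)]
```

>>> play_rows(commands=[[[0.002, 0, 0.01, 0, 0, 0, 1], [0.002, 0, 0.03, 0, 0, 0, 1], [0.002, 0, 0.045, 0, 0, 0, 1], [0.002, 0, 0.053, 0, 0, 0, 1], [0.002, 0, 0.058, 0, 0, 0, 1], [0.002, 0, 0.061, 0, 0, 0, 1], [0.002, 0, 0.061, 0, 0, 0, 1]]])

```text
time: 21.5
tool_pos: [0.5224, 0.1509, 0.1453]
tcp_rot: [0.102, -3.139, 0.001]
wrist_force: [-9.1, -3.1, 22.4]
width: 0.264
grip_force: 112.8
```

```bash
python3 -c "
from h import *
pose()"
```

```text
t 21.5 tcp [0.5224 0.1509 0.1453] phi 93.72 z [-0.001 -0.001 -1.   ] q6 -1.4 F [-9.1 -3.1 22.4] w 0.264 g 112.8
```

B stops at the same rim height as A, so the cause may be off-centre contact. I'll raise it so the stud stays inside the bore and feel for the stud in ±x and ±y to centre it.

>>> play_rows(commands=[[[0, 0, -0.015, 0, 0, 0, 1], [0, 0, -0.015, 0, 0, 0, 1], [0, 0, -0.015, 0, 0, 0, 1], [0, 0, -0.015, 0, 0, 0, 1]]])

```text
time: 21.9
tool_pos: [0.5222, 0.1511, 0.1498]
tcp_rot: [0.102, -3.139, 0.001]
wrist_force: [-0.1, 0.6, -2.5]
width: 0.263
grip_force: 109.0
```

>>> play_rows(commands=[[[0.003, 0, 0, 0, 0, 0, 1], [0.006, 0, 0, 0, 0, 0, 1], [0.009, 0, 0, 0, 0, 0, 1], [0.011, 0, 0, 0, 0, 0, 1], [0.011, 0, 0, 0, 0, 0, 1]]])

```text
time: 22.4
tool_pos: [0.519, 0.1518, 0.1517]
tcp_rot: [-0.101, 3.132, 0.003]
wrist_force: [7.7, 2.6, -6.6]
width: 0.26
grip_force: 108.2
```

>>> play_rows(commands=[[[-0.006, 0, 0, 0, 0, 0, 1], [-0.012, 0, 0, 0, 0, 0, 1], [-0.015, 0, 0, 0, 0, 0, 1], [-0.018, 0, 0, 0, 0, 0, 1], [-0.022, 0, 0, 0, 0, 0, 1], [-0.022, 0, 0, 0, 0, 0, 1]]])

```text
time: 23.0
tool_pos: [0.5249, 0.1518, 0.1492]
tcp_rot: [0.1, -3.13, -0.0]
wrist_force: [-8.9, 2.2, 3.1]
width: 0.266
grip_force: 109.4
```

>>> play_rows(commands=[[[0.006, 0, 0, 0, 0, 0, 1], [0.011, 0, 0, 0, 0, 0, 1], [0.011, 0.003, 0, 0, 0, 0, 1], [0.011, 0.006, 0, 0, 0, 0, 1], [0.011, 0.009, 0, 0, 0, 0, 1], [0.011, 0.011, 0, 0, 0, 0, 1], [0.011, 0.011, 0, 0, 0, 0, 1]]])

```text
time: 23.7
tool_pos: [0.5226, 0.1549, 0.1508]
tcp_rot: [-0.104, 3.14, -0.01]
wrist_force: [0.3, -10.8, -0.8]
width: 0.261
grip_force: 109.5
```

>>> play_rows(commands=[[[0, -0.006, 0, 0, 0, 0, 1], [0, -0.012, 0, 0, 0, 0, 1], [0, -0.015, 0, 0, 0, 0, 1], [0, -0.018, 0, 0, 0, 0, 1], [0, -0.022, 0, 0, 0, 0, 1], [0, -0.022, 0, 0, 0, 0, 1]]])

```text
time: 24.3
tool_pos: [0.523, 0.1493, 0.151]
tcp_rot: [-0.097, 3.139, 0.015]
wrist_force: [-0.3, 15.2, -4.1]
width: 0.267
grip_force: 109.6
```

>>> play_rows(commands=[[[0.0005, 0.0127, 0, 0, 0, 0, 1], [0.0005, 0.0127, 0, 0, 0, 0, 1], [0.0005, 0.0127, 0.005, 0, 0, 0, 1], [0.0005, 0.0127, 0.009, 0, 0, 0, 1], [0.0005, 0.0127, 0.011, 0, 0, 0, 1], [0.0005, 0.0127, 0.012, 0, 0, 0, 1]]])

```text
time: 24.9
tool_pos: [0.5226, 0.1521, 0.1454]
tcp_rot: [-0.101, 3.139, -0.0]
wrist_force: [-4.3, -0.9, 12.4]
width: 0.263
grip_force: 112.0
```

>>> play_rows(commands=[[[0, 0, 0, 0, 0, 0.035, 1], [0, 0, 0, 0, 0, 0.07, 1], [0, 0, 0, 0, 0, 0.105, 1], [0, 0, 0, 0, 0, 0.14, 1], [0, 0, 0, 0, 0, 0.167, 1], [0, 0, 0, 0, 0, 0.185, 1], [0, 0, 0, 0, 0, 0.167, 1]]])

```text
time: 25.6
tool_pos: [0.5231, 0.1518, 0.1455]
tcp_rot: [0.717, 3.057, 0.0]
wrist_force: [-2.2, -0.4, 8.2]
width: 0.263
grip_force: 111.7
```

B's bore is too tight: only about ±2.9 mm of play on the stud, and it stops high in line as well as 30° off. I'll return B to its place and fetch C.

```bash
python3 - <<'E'
from h import *
pose(); go([.542,-.321,.19],90.3)
E
```

```text
t 25.6 tcp [0.5231 0.1518 0.1455] phi 63.61 z [ 0.002 -0.    -1.   ] q6 -0.87 F [-2.2 -0.4  8.2] w 0.263 g 111.7
shift [-0.3786 -0.6918 -0.0738] turn [ 0.      0.0006 -0.1483] mm 475.0 deg 26.7
```

>>> play_rows(commands=[[[0, 0, -0.076, 0, 0, 0, 1], [-0.378, -0.692, -0.076, 0, 0, -0.148, 1], [-0.378, -0.692, -0.076, 0, 0, -0.148, 1], [-0.378, -0.692, -0.076, 0, 0, -0.148, 1], [-0.378, -0.692, -0.076, 0, 0, -0.148, 1], [-0.378, -0.692, -0.076, 0, 0, -0.148, 1], [-0.378, -0.692, -0.076, 0, 0, -0.148, 1], [-0.378, -0.692, -0.076, 0, 0, -0.148, 1]]])

```text
time: 26.4
tool_pos: [0.5352, -0.1854, 0.189]
tcp_rot: [0.007, -3.142, 0.0]
wrist_force: [0.7, 0.1, -2.4]
width: 0.259
grip_force: 110.8
```

```bash
python3 - <<'E'
from h import *
pose(); go([.542,-.321,.081],90.3)
E
```

```text
t 26.4 tcp [ 0.5352 -0.1854  0.189 ] phi 90.25 z [-0. -0. -1.] q6 -1.95 F [ 0.7  0.1 -2.4] w 0.259 g 110.8
shift [-0.0104 -0.2261  0.18  ] turn [-0.     -0.     -0.0003] mm 174.0 deg 0.0
```

>>> play_rows(commands=[[[-0.01, -0.08, 0, 0, 0, 0, 1], [-0.01, -0.16, 0, 0, 0, 0, 1], [-0.01, -0.226, 0.02, 0, 0, 0, 1], [-0.01, -0.226, 0.08, 0, 0, 0, 1], [-0.01, -0.226, 0.14, 0, 0, 0, 1], [-0.01, -0.226, 0.17, 0, 0, 0, 1], [-0.01, -0.226, 0.18, 0, 0, 0, 1], [-0.01, -0.226, 0.183, 0, 0, 0, 1]]])

```text
time: 27.2
tool_pos: [0.5412, -0.3186, 0.0799]
tcp_rot: [0.007, -3.138, -0.002]
wrist_force: [-6.5, 3.3, 12.4]
width: 0.261
grip_force: 112.6
```

```bash
python3 - <<'E'
from h import *
pose(); go([.398,-.2615,.205],105.3)
E
```

```text
t 27.2 tcp [ 0.5412 -0.3186  0.0799] phi 90.26 z [-0.003  0.001 -1.   ] q6 -2.15 F [-6.5  3.3 12.4] w 0.261 g 112.6
shift [ 0.239   0.0965 -0.2076] turn [ 0.0006 -0.0009 -0.0836] mm 199.0 deg 15.0
```

>>> play_rows(commands=[[[0, 0, 0, 0, 0, 0, -0.2], [0, 0, 0, 0, 0, 0, -0.2], [0, 0, 0, 0, 0, 0, -0.2], [0, 0, -0.08, 0, 0, 0, -0.2], [0, 0, -0.16, 0, 0, 0, -0.2], [0, 0, -0.208, 0, 0, 0, -0.2], [0.12, 0.05, -0.208, 0, 0, -0.04, -0.2], [0.239, 0.097, -0.208, 0, 0, -0.0836, -0.2]]])

```text
time: 28.0
tool_pos: [0.4507, -0.2819, 0.2065]
tcp_rot: [-0.428, 3.109, -0.005]
wrist_force: [-0.5, 0.5, -0.2]
width: 0.601
grip_force: 0.0
```

>>> play_rows(commands=[[[0.096, 0.039, 0, 0, 0, -0.01, -0.2], [0.096, 0.039, 0, 0, 0, -0.01, -0.2], [0.096, 0.039, 0, 0, 0, -0.01, -0.2]]])

```text
time: 28.3
tool_pos: [0.3866, -0.2736, 0.2045]
tcp_rot: [-0.465, 3.106, -0.001]
wrist_force: [0.1, -1.2, -0.3]
width: 0.602
grip_force: 0.0
```

```bash
python3 - <<'E'
from h import *
topface((.398,-.2615)); go([.398,-.2615,.205],105.3)
E
```

```text
t 28.35 tcp [ 0.3883 -0.2743  0.2049] phi 107.05 z [ 0.002 -0.001 -1.   ] q6 -2.54 F [ 0.3 -0.8 -0.7] w 0.605 g 0.0
(2.384113311767578, array([ 397.7, -261.9]), array([21.5, 22.1]), 17.0, array([ 398.7, -262.1]), array([291. , 227.7]), 732)
shift [-0.0217  0.0156 -0.0001] turn [-0.0006  0.0006  0.0097] mm 16.0 deg 1.8
```

```bash
python3 - <<'E'
from h import *
go([.396,-.2624,.072],106)
E
```

```text
shift [-0.0177  0.0156  0.2216] turn [-0.0006  0.0006  0.0058] mm 134.0 deg 1.1
```

>>> play_rows(commands=[[[-0.018, 0.016, 0.03, 0, 0, 0.006, -0.2], [-0.018, 0.016, 0.1, 0, 0, 0.006, -0.2], [-0.018, 0.016, 0.17, 0, 0, 0.006, -0.2], [-0.018, 0.016, 0.21, 0, 0, 0.006, -0.2], [-0.018, 0.016, 0.218, 0, 0, 0.006, -0.2], [-0.018, 0.016, 0.218, 0, 0, 0.006, 1], [-0.018, 0.016, 0.218, 0, 0, 0.006, 1], [-0.018, 0.016, 0.218, 0, 0, 0.006, 1]]], force=110)

```text
time: 29.15
tool_pos: [0.397, -0.2625, 0.075]
tcp_rot: [-0.438, 3.108, -0.004]
wrist_force: [-0.5, -0.3, -2.1]
width: 0.267
grip_force: 107.6
```

```bash
python3 - <<'E'
from h import *
pose(); go([.522,.152,.19],93.7); print("via"); go([.46,-.15,.19],93.7)
E
```

```text
t 29.15 tcp [ 0.397  -0.2625  0.075 ] phi 106.06 z [ 0.003 -0.002 -1.   ] q6 -2.49 F [-0.5 -0.3 -2.1] w 0.267 g 107.6
shift [-0.3916  0.6058 -0.1924] turn [-0.0008  0.0007  0.0686] mm 448.0 deg 12.4
via
shift [-0.1531  0.1507 -0.1917] turn [-0.0008  0.0007  0.0686] mm 173.0 deg 12.4
```

>>> play_rows(commands=[[[0, 0, -0.05, 0, 0, 0, 1], [0, 0, -0.12, 0, 0, 0, 1], [0, 0, -0.192, 0, 0, 0.02, 1], [-0.392, 0.606, -0.192, 0, 0, 0.0686, 1], [-0.392, 0.606, -0.192, 0, 0, 0.0686, 1], [-0.392, 0.606, -0.192, 0, 0, 0.0686, 1], [-0.392, 0.606, -0.192, 0, 0, 0.0686, 1], [-0.392, 0.606, -0.192, 0, 0, 0.0686, 1]]])

```text
time: 29.95
tool_pos: [0.4669, -0.0266, 0.1902]
tcp_rot: [-0.1, 3.137, -0.001]
wrist_force: [0.2, -0.7, -3.1]
width: 0.263
grip_force: 108.3
```

```bash
python3 - <<'E'
from h import *
pose(); go([.522,.1521,.18],93.7)
E
```

```text
t 29.95 tcp [ 0.4669 -0.0266  0.1902] phi 93.67 z [ 0.003 -0.    -1.   ] q6 -1.74 F [ 0.2 -0.7 -3.1] w 0.263 g 108.3
shift [-0.1106  0.2914  0.0172] turn [-0.0002  0.0011 -0.0002] mm 187.0 deg 0.2
```

>>> play_rows(commands=[[[-0.11, 0.291, 0.003, 0, 0, 0, 1], [-0.11, 0.291, 0.003, 0, 0, 0, 1], [-0.11, 0.291, 0.003, 0, 0, 0, 1], [-0.11, 0.291, 0.003, 0, 0, 0, 1], [-0.11, 0.291, 0.015, 0, 0, 0, 1], [-0.11, 0.291, 0.02, 0, 0, 0, 1], [-0.11, 0.291, 0.02, 0, 0, 0, 1]]])

```text
time: 30.65
tool_pos: [0.5199, 0.1493, 0.1761]
tcp_rot: [0.101, -3.138, 0.001]
wrist_force: [0.1, -0.4, -1.7]
width: 0.263
grip_force: 108.7
```

```bash
python3 - <<'E'
from h import *
inhand(.0005,.075)
c=cam("wrist"); st=bot.read_state(); tp=st['tool_pos']; Rt=R.from_rotvec(st['tcp_rot']).as_matrix()
for off in (-.002,0,.002):
    dz=.075; print(off,dz,[proj(c,[tp+Rt@np.array(P)])[0][1].round(1) for P in [(off-.0115,0,-(.085-dz)),(off+.0115,0,-(.085-dz)),(off+.012,0,dz-.045),(off+.019,0,dz-.045),(off+.019,0,dz)]])
E
```

```text
t 30.65 tcp [0.5199 0.1493 0.1761] phi 93.68 z [-0.001 -0.001 -1.   ] q6 -1.4 F [ 0.1 -0.4 -1.7] w 0.263 g 108.7
wrist col edges [(169, -17), (170, -24), (171, -23), (172, -21), (173, -15), (179, 33), (180, 35), (181, 21), (182, 12), (196, -14), (197, -31), (198, -28), (222, 30), (223, 38), (224, 19), (227, -12), (230, -20), (231, -17), (237, -13), (238, -12)]
far [281.5 328.5] near [281.6 273.8] shoulder [281.3 234.1] rimfront [281.  197.2] 
z 0.06999999999999999 pred edges 228.6 242.8 row 197 grey 229 241 13
z 0.05499999999999999 pred edges 228.2 242.5 row 193 grey 229 241 13
z 0.039999999999999994 pred edges 227.7 242.2 row 189 grey 228 241 14
level: tool x 1mm -> [[-0.3   0.17]] tool y [[-0.23 -0.2 ]]
-0.002 0.075 [np.float64(334.0), np.float64(280.0), np.float64(239.0), np.float64(225.0), np.float64(201.2)]
0 0.075 [np.float64(329.5), np.float64(275.0), np.float64(235.1), np.float64(221.0), np.float64(198.0)]
0.002 0.075 [np.float64(325.0), np.float64(269.9), np.float64(231.1), np.float64(216.9), np.float64(194.7)]
```

```bash
python3 - <<'E'
from h import *
pose(); go([.521,.1518,.15],93.7)
E
```

```text
t 30.75 tcp [0.5204 0.1489 0.1766] phi 93.62 z [-0. -0. -1.] q6 -1.4 F [ 0.3 -0.6 -2.3] w 0.266 g 108.7
shift [-0.0013  0.0048  0.0444] turn [-0.0001 -0.0001 -0.0005] mm 27.0 deg 0.1
```

>>> play_rows(commands=[[[-0.001, 0.005, 0.01, 0, 0, 0, 1], [-0.001, 0.005, 0.025, 0, 0, 0, 1], [-0.001, 0.005, 0.04, 0, 0, 0, 1], [-0.001, 0.005, 0.05, 0, 0, 0, 1], [-0.001, 0.005, 0.056, 0, 0, 0, 1], [-0.001, 0.005, 0.06, 0, 0, 0, 1], [-0.001, 0.005, 0.063, 0, 0, 0, 1], [-0.001, 0.005, 0.063, 0, 0, 0, 1]]])

```text
time: 31.55
tool_pos: [0.5212, 0.1532, 0.1387]
tcp_rot: [0.102, -3.14, 0.0]
wrist_force: [-0.4, -0.9, -1.6]
width: 0.267
grip_force: 108.8
```

```bash
python3 -c "
from h import *
pose()"
```

```text
t 31.55 tcp [0.5212 0.1532 0.1387] phi 93.71 z [-0. -0. -1.] q6 -1.4 F [-0.4 -0.9 -1.6] w 0.267 g 108.8
```

>>> play_rows(commands=[[[0, -0.001, 0.004, 0, 0, 0, 1], [0, -0.001, 0.008, 0, 0, 0, 1], [0, -0.001, 0.012, 0, 0, 0, 1], [0, -0.001, 0.012, 0, 0, 0, 1]]])

```text
time: 31.95
tool_pos: [0.5212, 0.1525, 0.1318]
tcp_rot: [-0.102, 3.14, -0.0]
wrist_force: [-1.5, -0.1, 2.1]
width: 0.264
grip_force: 109.2
```

```bash
python3 -c "
from h import *
pose()"
```

```text
t 31.95 tcp [0.5212 0.1525 0.1318] phi 93.71 z [ 0. -0. -1.] q6 -1.4 F [-1.5 -0.1  2.1] w 0.264 g 109.2
```

>>> play_rows(commands=[[[0, 0, 0.004, 0, 0, 0, 1], [0, 0, 0.008, 0, 0, 0, 1], [0, 0, 0.011, 0, 0, 0, 1], [0, 0, 0.013, 0, 0, 0, 1], [0, 0, 0.015, 0, 0, 0, 1], [0, 0, 0.015, 0, 0, 0, 1]]])

```text
time: 32.55
tool_pos: [0.5214, 0.1526, 0.1249]
tcp_rot: [-0.102, 3.14, -0.0]
wrist_force: [-6.7, -2.4, 15.5]
width: 0.263
grip_force: 111.4
```

```bash
python3 -c "
from h import *
pose(); print(bot.read_state()['torque'].round(2))"
```

```text
t 32.55 tcp [0.5214 0.1526 0.1249] phi 93.71 z [ 0. -0. -1.] q6 -1.4 F [-6.7 -2.4 15.5] w 0.263 g 111.4
[-0.51  1.4  -0.02]
```

>>> play_rows(commands=[[[0, 0, 0.002, 0, 0, 0, 1], [0, 0, 0.003, 0, 0, 0, 1], [0, 0, 0.003, 0, 0, 0, 1]]])

```text
time: 32.85
tool_pos: [0.5216, 0.1526, 0.1249]
tcp_rot: [-0.102, 3.14, -0.0]
wrist_force: [-11.2, -3.1, 24.2]
width: 0.268
grip_force: 112.9
```

>>> play_rows(commands=[[[0, 0, -0.003, 0, 0, 0, 1], [0, 0, -0.003, 0, 0, 0, 1]]])

```text
time: 33.05
tool_pos: [0.5214, 0.1526, 0.1249]
tcp_rot: [-0.102, 3.14, -0.0]
wrist_force: [-7.1, -1.5, 14.3]
width: 0.267
grip_force: 110.9
```

```bash
python3 - <<'E'
from h import *
pose(); S=bot.read_camera("side"); T=bot.read_camera("top")
a=cv2.resize(S[150:300,190:400],(800,571),interpolation=cv2.INTER_CUBIC)
cv2.imwrite("pics/end.png",np.clip(a*1.3,0,255).astype(np.uint8))
E
```

```text
t 33.05 tcp [0.5214 0.1526 0.1249] phi 93.71 z [ 0. -0. -1.] q6 -1.4 F [-7.1 -1.5 14.3] w 0.267 g 110.9
```

View pics/end.png

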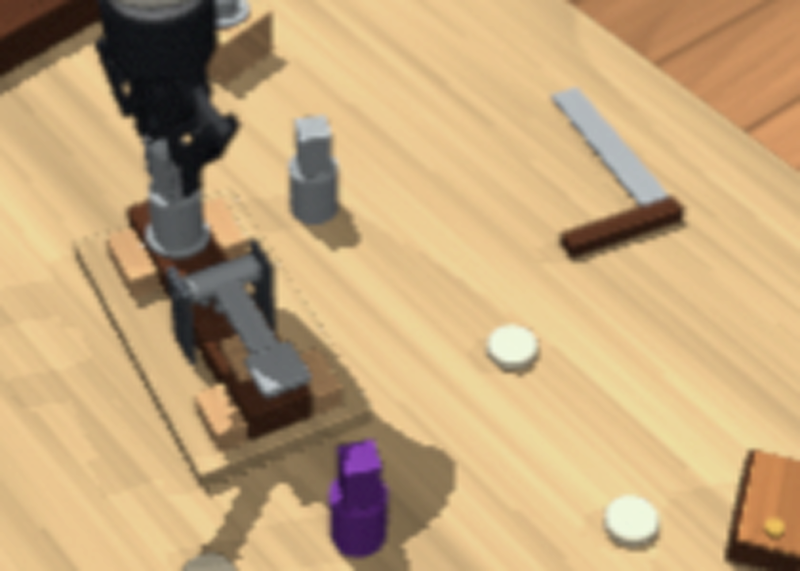

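The final view shows the held socket upright and down on the washer at (178,235), and the lever plate down at (278,365). Socket A stands at (315,190). One numeric check that B stands, then I hand in.

```bash
python3 - <<'E'
from h import *
S=bot.read_camera("side"); cs=cam("side"); h=cv2.cvtColor(S,cv2.COLOR_BGR2HSV)
p=proj(cs,[[.541,-.319,0],[.541,-.319,.085]]); print(p.round(1))
m=(h[...,1]<45).astype(np.uint8); n,l,s,c=cv2.connectedComponentsWithStats(m)
u,v=p.mean(0).astype(int); ok=l[v,u]; print(s[ok],c[ok].round(1)); x,y,w,hh,a=s[ok]
if ok and hh>1.6*w and a<1500: print(bot.finish_job())
E
```

```text
[[359.7 336.6]
 [364.7 317.6]]
[352 312  19  32 433] [360.9 328.6]
the job is handed in; nothing more can be done
None
```

The job is handed in: the clamp lever is held down in its detent, and the third socket tried is gripped upright and fully home on its washer over the jig nut. The two sockets that did not fit stand upright on the bench.

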